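# Square up a conduit wall box and drawer its spare fittings

### The arm

A 6-joint arm with a two-finger parallel gripper is mounted at the origin on the work surface. World frame = base frame: x ahead of the robot, y to its left, z up, the work surface at z = 0. Lengths are in mm, angles in rad, forces in N, time in s.
With the tool pointing down it reaches from about 400 to 925 mm from the base axis. Payload 12.5 kg.
Tool frame: the origin (TCP) lies at the centre of the arm's flange, where the gripper is bolted on; the fingertips stand 190 mm ahead of it and the grasp point (between the pads) lies 171 mm ahead of it; z points along the fingers, y is the direction in which the jaws open and shut (so a half turn about z gives the same grasp; the last joint's range is limited). The gripper opens to 95 mm and grips with 3 to 60 N. Pads are 20 mm wide; open, the fingers measure 119 mm over their backs; the gripper's body (75 mm by 180 mm) begins 59 mm behind the grasp point.
Start: joints at [-1.343, 0.491, 1.559, -0, 1.092, -0.106], TCP at [204.792, -590.496, 404.761] pointing down, gripper open.
Joint ranges: [-3.1, 3.1], [-0.84, 2.19], [0.05, 2.79], [-1.13, 4.28], [0.06, 2.93], [-2.69, 2.69]. Speed limits (rad/s): [2.22, 2.22, 2.79, 3.14, 3.14, 3.14].

### API

Orientations are given as [roll, pitch, yaw] about the fixed x, y, z axes, in that order (R = Rz(yaw) Ry(pitch) Rx(roll)).
In Python, from cell import env gives the robot as it stands.
- The arm moves only by the shell command python3 -m pendant 'ROWS'. ROWS is JSON, a list of rows, each an object of numbers: "x", "y", "z": the shift along the tool's x, y, z in units of 150 mm (1.0 is 150 mm); "rx", "ry", "rz": the turn, a rotation vector about the tool's x, y, z in units of 45 degrees (1.0 is 45 degrees); "jaw": the opening, from 0 (shut) to 1 (fully open). In form: [{"x": .., "y": .., "z": .., "rx": .., "ry": .., "rz": .., "jaw": ..}, ...]. A call has 1 to 10 rows; each row is the pose to reach, as a shift and turn from the pose commanded when the call began, along the tool's axes at that moment; what a row does not reach only later rows make up. A row lasts 1/8 s, in which the tool goes at most 62.5 mm and 10.7 degrees, less where a joint would pass 70% of its speed; a pose out of reach is approached as far as the arm can. A call with a number of a shift or a turn outside -1 to 1 is refused whole. A call with a gripper value outside its range is refused whole. The fingers move at their own pace and stop on an object; the grip force is fixed at half the most. Time passes only in rows, so rows that repeat a pose let the fingers close. It gives the time, the measured TCP pose, the force and the opening at its end, in the units of the state.
- env.state(): the state, without advancing time (a new reading comes with each control period).
- env.read_camera(name): name is "scene" or "top" or "wrist"; returns a dict with "img" (400x640x3 uint8, red, green, blue), "fx", "fy", "cx", "cy" (pixels), "rvec" (rotation vector, rad) and "tvec" (3), from world to camera coordinates, as OpenCV has them. Camera axes: x right, y down, z forward; pixel columns grow to the right and rows downward; lengths in mm; the calibration is good to about 2 mm. A picture is of the moment at which its call begins. There is no depth.
- env.job_done(): hands the job in, once; it reports no verdict.
The state is a dict: "t": time; "joints": joint angles; "qvel": joint speeds; "tau": joint torques, N m; "eef_pos": TCP position; "tcp_rot": TCP orientation; "ft_force": force on the tool from outside, world axes, zero at the start; "moment": the same for the moment, N m; "opening": opening from 0.0 (shut) to 1.0 (fully open).
Only numpy, scipy, OpenCV 4.12 (cv2) and the standard library are available. Lean on these libraries where they do the work, as an engineer would, in place of code of your own. Each camera call takes 0.05 s, during which the arm holds its last target.

### The job

Finish the conduit riser and clear up after it: screw the grey wall box clockwise onto its conduit until its open front faces straight out over the front edge of the base plate, its back square to the channel behind. Pull open the upper drawer of the cabinet, put every loose coupling and plug lying on the bench into it, and push the drawer fully shut. Leave the jar and the wrench where they are.

Things in the scene. Friction and masses are not known exactly. Their poses are not given: they have to be found in the camera images.
- wall_box (a joint): turn of the grey cast wall box on its upright conduit, rad: 0 when its open front is square to the front edge of the base plate and faces away from the channel at the back; it grows as the box is turned clockwise seen from above, which screws it on (it sinks 2.2 mm a turn). It starts 1.7 to 4.2 rad short of 0. There is no stop at 0: it can be turned on to 1.2 and back to -5. Stiff thread, about 0.25 N m; it stays where it is left
- box_top (a point): centre of the flat top of the grey wall box, on the axis it turns about, about 196 mm above the bench. The box is 58 mm wide (its y), 52 mm deep (its x), 104 mm tall, walls 5 mm, and open on its front (its -x side); its axes turn with the box. Grip it near the top, across the two solid side walls
- riser: the stand, fixed to the bench: steel base plate 130 (x) x 160 (y) x 12 mm with a U-shaped steel channel 41 mm wide and 41 mm tall lying along its back edge (its +x side) and an upright conduit 33 mm thick clamped against it, on which the wall box is screwed. Origin on the conduit's axis, at bench level; -x is its front, towards the robot give or take its yaw
- cabinet_drawer0 (a joint): opening of the upper drawer of the grey steel cabinet, m: 0 shut (hard stop), 0.213 fully open (hard stop); it starts 0 to 12 mm open. Light friction, about 1 N; it stays where it is left. The cabinet is fixed, 300 mm deep, 280 mm wide, 170 mm tall, has two drawers (the lower is not needed) and fronts the robot
- cabinet_drawer0_handle (a point): middle of its round bar handle, 11 mm thick, 120 mm long along y (posts at 51 mm either side); axis 35 mm before the drawer face, 38 mm below the cabinet's top. -x is the way out. The drawer's inside reaches from 56 to 311 mm to +x of here and 119 mm either way in y; floor 37 mm below, side rims 16, front panel 26 mm above. Open by d, its first d less 6 mm is clear from above
- coupling0_center (a point): loose hexagonal conduit coupling, bright metal, 38 mm across its flats (flat sides face its own x and every 60 degrees), 40 mm tall, standing on end; point at its centre, 20 mm above its underside. 0.11 kg; may be absent
- coupling1_center (a point): loose hexagonal conduit coupling, bright metal, 38 mm across its flats (flat sides face its own x and every 60 degrees), 40 mm tall, standing on end; point at its centre, 20 mm above its underside. 0.11 kg; may be absent
- coupling2_center (a point): loose hexagonal conduit coupling, bright metal, 38 mm across its flats (flat sides face its own x and every 60 degrees), 40 mm tall, standing on end; point at its centre, 20 mm above its underside. 0.11 kg; may be absent
- plug0_center (a point): loose closing plug, bright metal: a round flange 42 mm across and 10 mm thick, lying flat, with a square head 22 x 22 mm (sides along its x and y) standing 20 mm above it; point on its axis, 15 mm above its underside (the head's top is 15 mm higher). 0.07 kg; may be absent
- plug1_center (a point): loose closing plug, bright metal: a round flange 42 mm across and 10 mm thick, lying flat, with a square head 22 x 22 mm (sides along its x and y) standing 20 mm above it; point on its axis, 15 mm above its underside (the head's top is 15 mm higher). 0.07 kg; may be absent
- plug2_center (a point): loose closing plug, bright metal: a round flange 42 mm across and 10 mm thick, lying flat, with a square head 22 x 22 mm (sides along its x and y) standing 20 mm above it; point on its axis, 15 mm above its underside (the head's top is 15 mm higher). 0.07 kg; may be absent
- compound_jar: jar 64 mm across, 85 mm tall, to be left alone; origin under its centre
- wrench: steel wrench 220 mm long lying on the bench, to be left alone; origin near its middle
Things that resemble listed ones, but are neither listed nor needed, are in the scene too. Leave any blue look-alike of the part that bears plug1_center alone.

How it is judged (in metres and radians):
On the way, in this order (a step that is already met when the one before it is completed fails the run):
1. the upper drawer is pulled open by at least 100 mm (value of joint cabinet_drawer0 above 0.1 m), for 0.2 s.
2. all the loose couplings and plugs that are there lie in the drawer (x of coupling0_center in the frame of cabinet_drawer0_handle between 0.058 and 0.309 m and y of coupling0_center in the frame of cabinet_drawer0_handle between -0.117 and 0.117 m and z of coupling0_center in the frame of cabinet_drawer0_handle between -0.037 and 0.019 m and x of coupling1_center in the frame of cabinet_drawer0_handle between 0.058 and 0.309 m and y of coupling1_center in the frame of cabinet_drawer0_handle between -0.117 and 0.117 m and z of coupling1_center in the frame of cabinet_drawer0_handle between -0.037 and 0.019 m and x of coupling2_center in the frame of cabinet_drawer0_handle between 0.058 and 0.309 m and y of coupling2_center in the frame of cabinet_drawer0_handle between -0.117 and 0.117 m and z of coupling2_center in the frame of cabinet_drawer0_handle between -0.037 and 0.019 m and x of plug0_center in the frame of cabinet_drawer0_handle between 0.058 and 0.309 m and y of plug0_center in the frame of cabinet_drawer0_handle between -0.117 and 0.117 m and z of plug0_center in the frame of cabinet_drawer0_handle between -0.037 and 0.019 m and x of plug1_center in the frame of cabinet_drawer0_handle between 0.058 and 0.309 m and y of plug1_center in the frame of cabinet_drawer0_handle between -0.117 and 0.117 m and z of plug1_center in the frame of cabinet_drawer0_handle between -0.037 and 0.019 m and x of plug2_center in the frame of cabinet_drawer0_handle between 0.058 and 0.309 m and y of plug2_center in the frame of cabinet_drawer0_handle between -0.117 and 0.117 m and z of plug2_center in the frame of cabinet_drawer0_handle between -0.037 and 0.019 m), for 0.2 s.
At the end, for the whole second after the job is handed in: The wall box has its open front square to the base plate's front edge within 0.09 rad (5 degrees), facing away from the channel; every coupling and plug that is there lies inside the upper drawer; the drawer is shut to within 8 mm; everything is at rest (all of step 2 and value of joint cabinet_drawer0 below 0.008 m and value of joint wall_box between -0.09 and 0.09 rad and velocity of joint wall_box below 0.05 rad/s and velocity of joint cabinet_drawer0 below 0.01 m/s); the robot touches nothing.
It fails at once if the jar is moved more than 40 mm (distance of compound_jar from where it was at the start of the episode above 0.04 m).
It fails at once if the wrench is moved more than 40 mm (distance of wrench from where it was at the start of the episode above 0.04 m).
Of coupling0, coupling1, coupling2, plug0, plug1, plug2 only 3 to 5 are there at a start; the rules pass over those that are not, and their reading is None.
At some moment in a run one of coupling0, coupling1, coupling2, plug0, plug1, plug2 may be knocked a few centimetres aside while the robot is not near it.
Once in a run the grip may slacken for a moment while it holds something.
It also fails if it takes over 210 s, if anything falls off the work surface, if the arm or the gripper's body presses on something with over 40 N, if the wrist force passes 120 N, or if a joint passes its speed limit or range.

## Working session

There is one attempt and no reset: what is moved stays moved. The work goes in short steps, Python scripts to look and compute and a shell command to move; the robot and the scene stay as the last step left them, time stands still between calls to the robot, and variables do not carry over. Pictures are saved under pics/ and viewed, and the job is handed in when it is done.

```bash
ls; mkdir -p pics; cat > h.py <<'E'
import numpy as np, cv2
from cell import env
from scipy.spatial.transform import Rotation as Rn
def snap(name,fn):
    c=env.read_camera(name); cv2.imwrite('pics/'+fn,c['img'][:,:,::-1]); np.savez('pics/'+fn+'.npz',**{k:np.array(v) for k,v in c.items()}); return c
def load(fn): return np.load('pics/'+fn+'.npz')
def ray(c,u,v,z):
    R=cv2.Rodrigues(np.array(c['rvec'],float).reshape(3))[0]; t=np.array(c['tvec'],float).reshape(3)
    d=R.T@np.array([(u-c['cx'])/c['fx'],(v-c['cy'])/c['fy'],1]); o=-R.T@t
    return o+d*(z-o[2])/d[2]
def proj(c,p):
    R=cv2.Rodrigues(np.array(c['rvec'],float).reshape(3))[0]; q=R@np.array(p,float)+np.array(c['tvec'],float).reshape(3)
    return np.array([c['fx']*q[0]/q[2]+c['cx'],c['fy']*q[1]/q[2]+c['cy']])
E
python3 - <<'E'
from h import *
print(env.state())
for n in ('scene','top','wrist'):
    c=snap(n,n+'0.png'); R=cv2.Rodrigues(np.array(c['rvec'],float))[0]; print(n,c['fx'],-R.T@np.array(c['tvec']),R[2])
E
```

```text
pics
{'t': 0.0, 'joints': array([-1.34259547e+00,  4.91556322e-01,  1.55944361e+00,  9.60524356e-07,
        1.09171311e+00, -1.05556418e-01]), 'qvel': array([-0.00084229,  0.00108702, -0.00173403, -0.00156605,  0.0010694 ,
        0.00121688]), 'tau': array([ 9.54221764e-05, -6.12648082e+01, -2.58189958e+01,  6.93845353e-02,
        4.82056872e-02, -4.76894411e-05]), 'eef_pos': array([ 204.78682174, -590.46269135,  404.16565636]), 'tcp_rot': array([-3.14047859e+00, -1.18891555e-04,  3.33756761e-01]), 'ft_force': array([-0.43256888, -1.0318564 ,  0.2880194 ]), 'moment': array([-0.07192459,  0.01381162, -0.03125068]), 'opening': 0.9996895412984644}
scene 373.9836517452081 [1177.04539076 -421.85721812  740.48287583] [-0.66523147  0.43177271 -0.60913005]
top 415.7510445386287 [ 435.64563416   11.074273   1436.31992911] [ 0.05402694 -0.0059164  -0.99852195]
wrist 302.232175674034 [ 271.46441461 -567.35701181  385.05081413] [-0.24160008 -0.0813885  -0.96695673]
```

View pics/scene0.png

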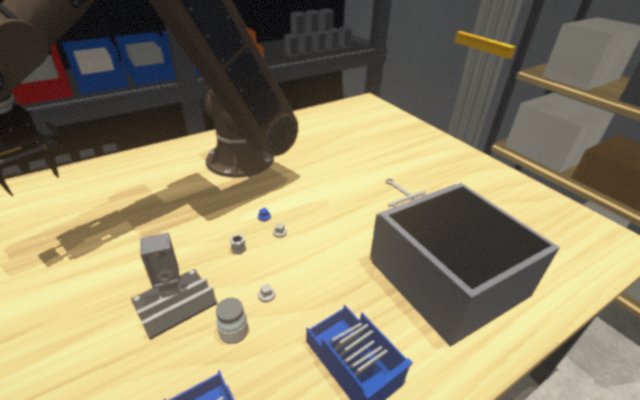

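View pics/top0.png

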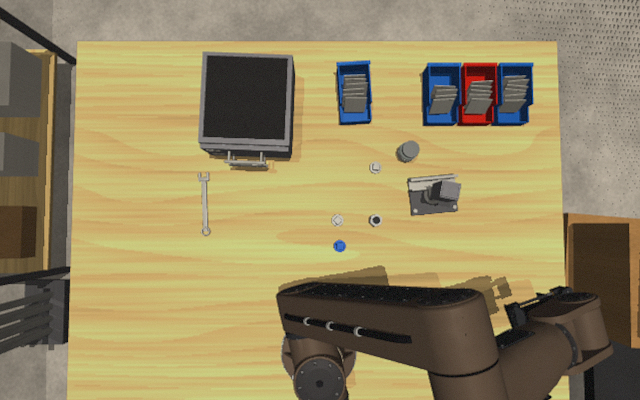

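View pics/wrist0.png

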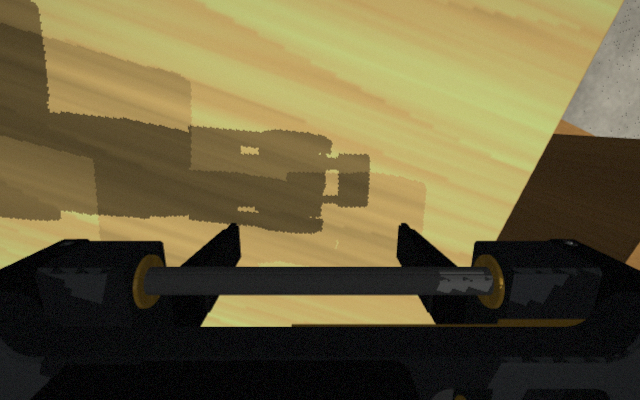

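The scene view shows a coupling near (238,244), plugs near (280,230) and (267,293), a blue decoy at (264,213), the riser at (165,280), the jar at (231,320), the wrench at (400,190) and the cabinet on the right. Next, zoomed crops for detail.

```bash
python3 - <<'E'
from h import *
im=cv2.imread('pics/top0.png'); 
a=cv2.resize(im[130:260,320:480],None,fx=5,fy=5,interpolation=cv2.INTER_CUBIC);cv2.imwrite('pics/tz.png',a[:600])
b=cv2.resize(im[120:250,190:310],None,fx=4.6,fy=4.6,interpolation=cv2.INTER_CUBIC);cv2.imwrite('pics/tz2.png',b)
im=cv2.imread('pics/scene0.png'); 
a=cv2.resize(im[200:350,120:300],None,fx=4,fy=4,interpolation=cv2.INTER_CUBIC);cv2.imwrite('pics/sz.png',a)
E
```

```text
(no output)
```

View pics/tz.png

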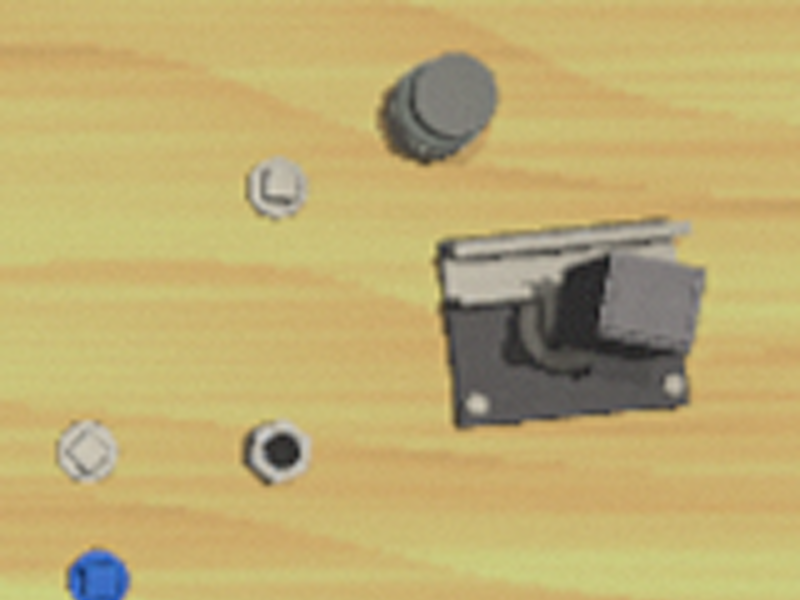

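View pics/tz2.png

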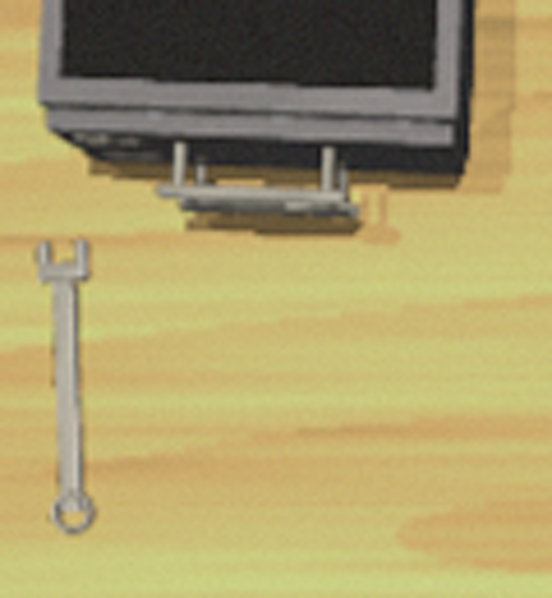

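View pics/sz.png

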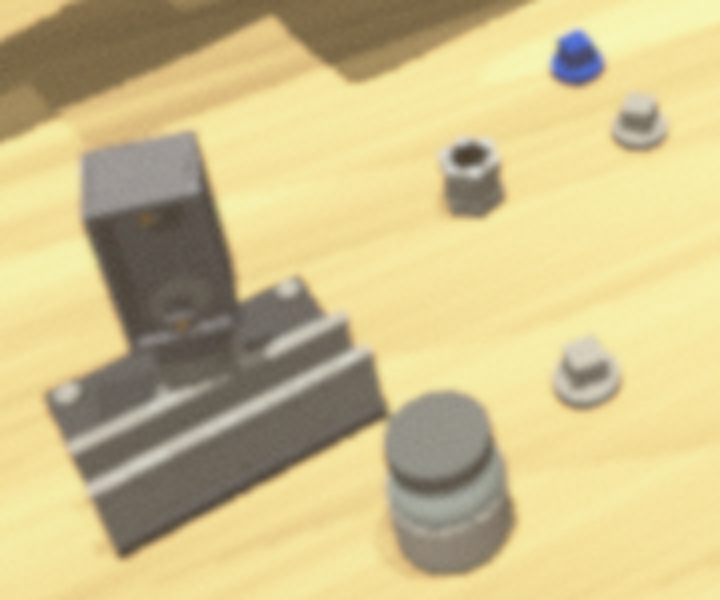

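```bash
python3 - <<'E'
from h import *
t=load('top0.png'); s=load('scene0.png')
np.set_printoptions(precision=1,suppress=True)
T=lambda x,y,z:ray(t,320+(x-2)/5,130+(y-2)/5,z)
S=lambda x,y,z:ray(s,120+(x-1.5)/4,200+(y-1.5)/4,z)
print('boxtop T');[print(T(*p,196)) for p in [(610,252),(704,269),(688,354),(598,330)]]
print('boxtop S');[print(S(*p,196)) for p in [(83,155),(192,133),(208,196),(86,221)]]
print('plate');[print(T(*p,12)) for p in [(458,427),(690,402)]]
print('chan top');[print(T(*p,53)) for p in [(440,244),(665,220),(440,302),(690,232)]]
print('handle T');[print(ray(t,190+(x-2)/4.6,120+(y-2)/4.6,132)) for x,y in [(160,190),(355,210),(160,190),(350,196)]]
print('cab front top');[print(ray(t,190+(x-2)/4.6,120+(y-2)/4.6,170)) for x,y in [(42,105),(457,125),(50,125),(452,145)]]
print('wrench');[print(ray(t,190+(x-2)/4.6,120+(y-2)/4.6,5)) for x,y in [(64,245),(73,528)]]
print('jar',T(455,97,85),T(415,130,0))
print('plugs',T(281,182,30),T(276,190,10),T(89,450,30),T(87,451,10),'coup',T(282,451,40),T(276,453,20),'blue',T(98,576,15))
print('plugsS',S(585,355,30),S(638,108,30),S(470,158,40))
E
```

```text
boxtop T
[ 561.4 -370.8  196. ]
[ 551.1 -427.1  196. ]
[ 500.  -416.4  196. ]
[ 514.6 -362.7  196. ]
boxtop S
[ 505.8 -418.1  196. ]
[ 517.7 -365.4  196. ]
[ 569.2 -371.1  196. ]
[ 555.8 -427.3  196. ]
plate
[ 459.9 -320.7   12. ]
[ 476.6 -480.5   12. ]
chan top
[ 581.6 -301.    53. ]
[ 597.4 -452.2   53. ]
[ 542.7 -300.4   53. ]
[ 589.3 -468.8   53. ]
handle T
[630.2 294.7 132. ]
[616.1 161.  132. ]
[630.2 294.7 132. ]
[625.8 164.5 132. ]
cab front top
[681.8 365.5 170. ]
[667.8  88.8 170. ]
[668.3 360.1 170. ]
[654.3  92.2 170. ]
wrench
[607.8 393.9   5. ]
[395.8 384.8   5. ]
jar [ 675.1 -305.1   85. ] [ 667.  -296.7    0. ]
plugs [ 626.7 -198.4   30. ] [ 623.9 -197.8   10. ] [444.8 -66.5  30. ] [444.2 -66.3  10. ] coup [ 443.7 -195.6   40. ] [ 442.4 -194.5   20. ] blue [359.2 -73.   15. ]
plugsS [ 631.7 -201.6   30. ] [451.8 -71.3  30. ] [ 449.  -196.9   40. ]
```

The box's open front points at about -0.2 rad in the world, and the riser yaw is +0.104, so it needs about 2.84 rad clockwise. The box centre is about (534,-395). I'll grip it with yaw 2.94, which leaves j6 enough range for the whole turn.

```bash
cat >> h.py <<'E'
def go(x,y,z,yaw=None):
    s=env.state(); R=Rn.from_euler('xyz',s['tcp_rot']); d=R.inv().apply(np.array([x,y,z])-s['eef_pos'])/150
    tgt=Rn.from_euler('xyz',[np.pi,0,s['tcp_rot'][2] if yaw is None else yaw]); rv=(R.inv()*tgt).as_rotvec()/(np.pi/4)
    print('xyz',np.round(d,3),'r',np.round(rv,3),'yawdiff units(tool z) ',None if yaw is None else round(-(yaw-s['tcp_rot'][2])/(np.pi/4),3),'now',np.round(s['eef_pos'],1),np.round(s['tcp_rot'],3),'j6',round(s['joints'][5],3),'t',round(s['t'],2))
E
python3 -c "
from h import *
go(534.5,-395,410,2.94)"
```

```text
xyz [ 2.504 -0.511 -0.037] r [-0.000e+00 -1.000e-03 -3.318e+00] yawdiff units(tool z)  -3.318 now [ 204.8 -590.5  404.3] [-3.141 -0.     0.334] j6 -0.106 t 0.15
```

```bash
python3 -m pendant '[{"x":1,"y":-0.2,"z":-0.08,"rz":-1,"jaw":1},{"x":1,"y":-0.2,"z":-0.08,"rz":-1,"jaw":1},{"x":1,"y":-0.2,"z":-0.08,"rz":-1,"jaw":1},{"x":1,"y":-0.2,"z":-0.08,"rz":-1,"jaw":1},{"x":1,"y":-0.2,"z":-0.08,"rz":-1,"jaw":1}]'; python3 -c "
from h import *
go(534.5,-395,410,2.94)"
```

```text
xyz [ 2.504 -0.511 -0.037] r [-0.000e+00 -1.000e-03 -3.318e+00] yawdiff units(tool z)  -3.318 now [ 204.8 -590.5  404.3] [-3.141 -0.     0.334] j6 -0.106 t 0.15invalid input
```

```bash
python3 -m pendant '[{"x":1,"y":-0.2,"z":-0.08,"rx":0,"ry":0,"rz":-1,"jaw":1},{"x":1,"y":-0.2,"z":-0.08,"rx":0,"ry":0,"rz":-1,"jaw":1},{"x":1,"y":-0.2,"z":-0.08,"rx":0,"ry":0,"rz":-1,"jaw":1},{"x":1,"y":-0.2,"z":-0.08,"rx":0,"ry":0,"rz":-1,"jaw":1},{"x":1,"y":-0.2,"z":-0.08,"rx":0,"ry":0,"rz":-1,"jaw":1}]'; python3 -c "
from h import *
go(534.5,-395,410,2.94)"
```

```text
t: 0.78
eef_pos: [337.0, -512.8, 416.6]
tcp_rot: [-3.141, -0.0, 1.12]
ft_force: [-0.0, 0.2, 0.0]
opening: 1.002
xyz [1.28  0.844 0.044] r [-0.    -0.    -2.317] yawdiff units(tool z)  -2.317 now [ 337.  -512.8  416.6] [-3.141 -0.     1.12 ] j6 -0.647 t 0.78
```

```bash
python3 -m pendant '[{"x":1,"y":0.65,"z":0,"rx":0,"ry":0,"rz":-1,"jaw":1},{"x":1,"y":0.65,"z":0,"rx":0,"ry":0,"rz":-1,"jaw":1},{"x":1,"y":0.65,"z":0,"rx":0,"ry":0,"rz":-1,"jaw":1},{"x":1,"y":0.65,"z":0,"rx":0,"ry":0,"rz":-1,"jaw":1},{"x":1,"y":0.65,"z":0,"rx":0,"ry":0,"rz":-1,"jaw":1}]'; python3 -c "
from h import *
go(534.5,-395,410,2.94)"
```

```text
t: 1.4
eef_pos: [489.9, -420.6, 416.4]
tcp_rot: [-3.141, -0.0, 1.903]
ft_force: [0.5, 0.4, 0.1]
opening: 0.997
xyz [0.065 0.337 0.043] r [-0.000e+00 -1.000e-03 -1.321e+00] yawdiff units(tool z)  -1.321 now [ 489.9 -420.6  416.4] [-3.141 -0.     1.903] j6 -1.143 t 1.4
```

```bash
python3 -m pendant '[{"x":0.2,"y":-0.25,"z":0,"rx":0,"ry":0,"rz":-1,"jaw":1},{"x":0.2,"y":-0.25,"z":0,"rx":0,"ry":0,"rz":-1,"jaw":1},{"x":0.2,"y":-0.25,"z":0,"rx":0,"ry":0,"rz":-1,"jaw":1},{"x":0.2,"y":-0.25,"z":0,"rx":0,"ry":0,"rz":-1,"jaw":1},{"x":0.2,"y":-0.25,"z":0,"rx":0,"ry":0,"rz":-1,"jaw":1}]'; python3 -c "
from h import *
go(534.5,-395,410,2.94)
snap('wrist','w1.png')"
```

```text
t: 2.02
eef_pos: [443.8, -405.2, 416.8]
tcp_rot: [-3.141, 0.0, 2.685]
ft_force: [1.0, -0.2, 0.4]
opening: 0.999
xyz [-0.512  0.328  0.045] r [-0.     0.    -0.325] yawdiff units(tool z)  -0.325 now [ 443.8 -405.2  416.8] [-3.141  0.     2.685] j6 -1.964 t 2.02
```

I sent that second call before reading the first result. It did no harm, and from here I'll go one call at a time.

```bash
python3 -m pendant '[{"x":-0.51,"y":0.33,"z":0,"rx":0,"ry":0,"rz":-0.325,"jaw":1},{"x":-0.51,"y":0.33,"z":0,"rx":0,"ry":0,"rz":-0.325,"jaw":1},{"x":-0.51,"y":0.33,"z":0,"rx":0,"ry":0,"rz":-0.325,"jaw":1},{"x":-0.51,"y":0.33,"z":0,"rx":0,"ry":0,"rz":-0.325,"jaw":1}]'; python3 -c "
from h import *
go(534.5,-395,348,2.94)
snap('wrist','w2.png');snap('scene','s2.png')"
```

```text
t: 2.58
eef_pos: [534.4, -393.6, 416.5]
tcp_rot: [3.141, -0.001, 2.941]
ft_force: [0.2, 0.2, 0.8]
opening: 0.998
xyz [-0.003 -0.009  0.457] r [ 0.    -0.001  0.001] yawdiff units(tool z)  0.001 now [ 534.4 -393.6  416.5] [ 3.141e+00 -1.000e-03  2.941e+00] j6 -2.105 t 2.58
```

View pics/w2.png

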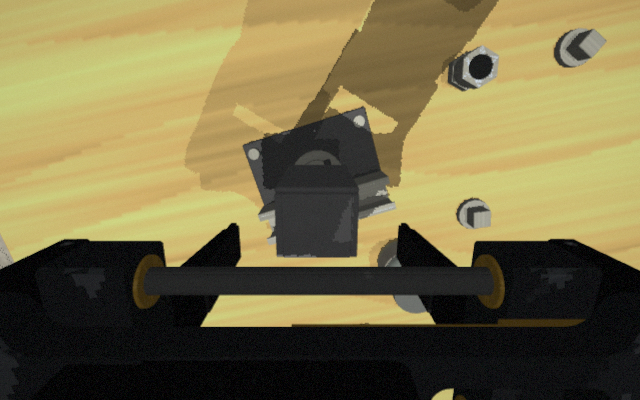

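View pics/s2.png

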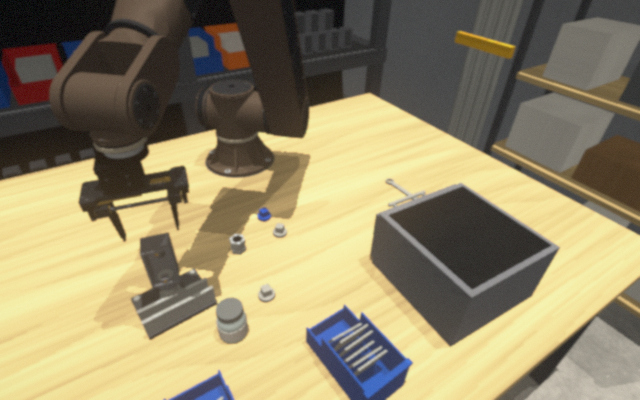

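The wrist view shows the box top (275–357, 187–257) square to the jaws and centred between them. I'll descend and grip.

```bash
python3 -m pendant '[{"x":0,"y":-0.01,"z":0.3,"rx":0,"ry":0,"rz":0,"jaw":1},{"x":0,"y":-0.01,"z":0.46,"rx":0,"ry":0,"rz":0,"jaw":1},{"x":0,"y":-0.01,"z":0.46,"rx":0,"ry":0,"rz":0,"jaw":1},{"x":0,"y":-0.01,"z":0.46,"rx":0,"ry":0,"rz":0,"jaw":0},{"x":0,"y":-0.01,"z":0.46,"rx":0,"ry":0,"rz":0,"jaw":0},{"x":0,"y":-0.01,"z":0.46,"rx":0,"ry":0,"rz":0,"jaw":0},{"x":0,"y":-0.01,"z":0.46,"rx":0,"ry":0,"rz":0,"jaw":0},{"x":0,"y":-0.01,"z":0.46,"rx":0,"ry":0,"rz":0,"jaw":0}]'; python3 -c "
from h import *
go(534.5,-395,348,2.94-2.84)"
```

```text
t: 3.68
eef_pos: [534.8, -394.9, 348.1]
tcp_rot: [-3.141, 0.0, 2.945]
ft_force: [0.5, 0.1, 2.5]
opening: 0.607
xyz [ 0.002 -0.001  0.001] r [1.000e-03 1.000e-03 3.623e+00] yawdiff units(tool z)  3.623 now [ 534.8 -394.9  348.1] [-3.141  0.     2.945] j6 -2.11 t 3.67
```

```bash
python3 -m pendant '[{"x":0,"y":0,"z":0,"rx":0,"ry":0,"rz":0.1,"jaw":0},{"x":0,"y":0,"z":0,"rx":0,"ry":0,"rz":0.25,"jaw":0},{"x":0,"y":0,"z":0,"rx":0,"ry":0,"rz":0.45,"jaw":0},{"x":0,"y":0,"z":0.002,"rx":0,"ry":0,"rz":0.65,"jaw":0},{"x":0,"y":0,"z":0.002,"rx":0,"ry":0,"rz":0.85,"jaw":0},{"x":0,"y":0,"z":0.002,"rx":0,"ry":0,"rz":1,"jaw":0}]'; python3 -c "
from h import *
go(534.5,-395,348,0.104);print(env.state()['moment'])"
```

```text
t: 4.42
eef_pos: [534.4, -395.6, 347.8]
tcp_rot: [-3.14, 0.001, 2.156]
ft_force: [-4.6, -5.0, 2.3]
opening: 0.608
xyz [ 0.003  0.003 -0.001] r [0.    0.004 2.613] yawdiff units(tool z)  2.613 now [ 534.4 -395.6  347.8] [-3.140e+00  1.000e-03  2.156e+00] j6 -1.32 t 4.42
[-1.24678618  0.9478319   0.23945945]
```

```bash
python3 -m pendant '[{"x":0,"y":0,"z":0,"rx":0,"ry":0,"rz":0.15,"jaw":0},{"x":0,"y":0,"z":0,"rx":0,"ry":0,"rz":0.35,"jaw":0},{"x":0,"y":0,"z":0,"rx":0,"ry":0,"rz":0.55,"jaw":0},{"x":0,"y":0,"z":0.002,"rx":0,"ry":0,"rz":0.75,"jaw":0},{"x":0,"y":0,"z":0.002,"rx":0,"ry":0,"rz":0.9,"jaw":0},{"x":0,"y":0,"z":0.002,"rx":0,"ry":0,"rz":1,"jaw":0}]'; python3 -c "
from h import *
go(534.5,-395,348,0.104);print(env.state()['moment'])"
```

```text
t: 5.18
eef_pos: [533.7, -395.8, 347.5]
tcp_rot: [-3.139, 0.002, 1.372]
ft_force: [-9.7, -6.2, 4.1]
opening: 0.612
xyz [ 0.006  0.004 -0.004] r [-1.000e-03  5.000e-03  1.614e+00] yawdiff units(tool z)  1.615 now [ 533.7 -395.8  347.5] [-3.139e+00  2.000e-03  1.372e+00] j6 -0.536 t 5.17
[-1.42635759  2.27567418  0.23260366]
```

```bash
python3 -m pendant '[{"x":-0.005,"y":-0.006,"z":0,"rx":0,"ry":0,"rz":0.15,"jaw":0},{"x":-0.005,"y":-0.006,"z":0,"rx":0,"ry":0,"rz":0.35,"jaw":0},{"x":-0.005,"y":-0.006,"z":0,"rx":0,"ry":0,"rz":0.55,"jaw":0},{"x":-0.005,"y":-0.006,"z":0.002,"rx":0,"ry":0,"rz":0.75,"jaw":0},{"x":-0.005,"y":-0.006,"z":0.002,"rx":0,"ry":0,"rz":0.9,"jaw":0},{"x":-0.005,"y":-0.006,"z":0.002,"rx":0,"ry":0,"rz":1,"jaw":0}]'; python3 -c "
from h import *
go(534.5,-395,348,0.104);print(env.state()['moment'])"
```

```text
t: 5.92
eef_pos: [532.8, -395.7, 347.2]
tcp_rot: [-3.14, 0.003, 0.587]
ft_force: [-9.6, -0.3, 5.0]
opening: 0.609
xyz [ 0.012  0.003 -0.005] r [-0.002  0.004  0.614] yawdiff units(tool z)  0.614 now [ 532.8 -395.7  347.2] [-3.14e+00  3.00e-03  5.87e-01] j6 0.248 t 5.92
[-0.04513926  2.15090933  0.27809953]
```

```bash
python3 -m pendant '[{"x":-0.005,"y":-0.004,"z":0,"rx":0,"ry":0,"rz":0.15,"jaw":0},{"x":-0.005,"y":-0.004,"z":0,"rx":0,"ry":0,"rz":0.3,"jaw":0},{"x":-0.005,"y":-0.004,"z":0,"rx":0,"ry":0,"rz":0.45,"jaw":0},{"x":-0.005,"y":-0.004,"z":0,"rx":0,"ry":0,"rz":0.58,"jaw":0},{"x":-0.005,"y":-0.004,"z":0,"rx":0,"ry":0,"rz":0.615,"jaw":0},{"x":-0.005,"y":-0.004,"z":0,"rx":0,"ry":0,"rz":0.615,"jaw":0}]'; python3 -c "
from h import *
go(534.5,-395,348,0.104);print(env.state()['moment'])"
```

```text
t: 6.68
eef_pos: [532.1, -395.2, 347.0]
tcp_rot: [-3.141, 0.002, 0.106]
ft_force: [-6.2, 0.9, 6.0]
opening: 0.607
xyz [ 0.016  0.    -0.006] r [-0.001  0.003  0.003] yawdiff units(tool z)  0.003 now [ 532.1 -395.2  347. ] [-3.141e+00  2.000e-03  1.060e-01] j6 0.727 t 6.67
[0.30082764 1.4764229  0.09947984]
```

Yaw reached 0.106. I'll open, retreat upward, and look.

```bash
python3 -m pendant '[{"x":0,"y":0,"z":0,"rx":0,"ry":0,"rz":0,"jaw":1},{"x":0,"y":0,"z":0,"rx":0,"ry":0,"rz":0,"jaw":1},{"x":0,"y":0,"z":0,"rx":0,"ry":0,"rz":0,"jaw":1},{"x":0,"y":0,"z":-0.3,"rx":0,"ry":0,"rz":0,"jaw":1},{"x":0,"y":0,"z":-0.6,"rx":0,"ry":0,"rz":0,"jaw":1},{"x":-0.6,"y":0.2,"z":-0.8,"rx":0,"ry":0,"rz":0,"jaw":1},{"x":-0.9,"y":0.2,"z":-0.9,"rx":0,"ry":0,"rz":0,"jaw":1},{"x":-0.9,"y":0.2,"z":-0.9,"rx":0,"ry":0,"rz":0,"jaw":1}]'; python3 -c "
from h import *
snap('wrist','w3.png');snap('scene','s3.png');snap('top','t3.png')
s=env.state();print(s['t'],s['eef_pos'],s['ft_force'],s['opening'])"
```

```text
t: 7.68
eef_pos: [399.4, -440.0, 483.3]
tcp_rot: [3.14, -0.001, 0.104]
ft_force: [-0.8, 0.7, -0.3]
opening: 0.994
7.825 [ 401.56122978 -439.61223069  482.05680304] [ 0.28779593 -0.32958069 -0.78674121] 0.999660578868407
```

View pics/w3.png

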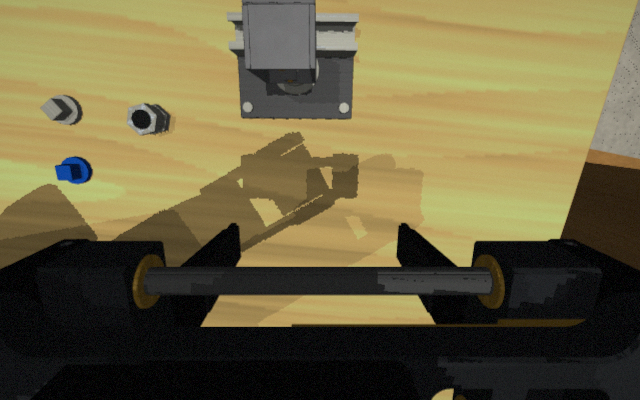

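View pics/t3.png

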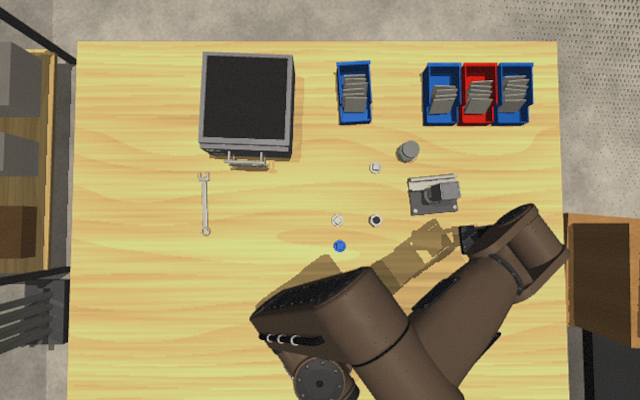

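View pics/s3.png

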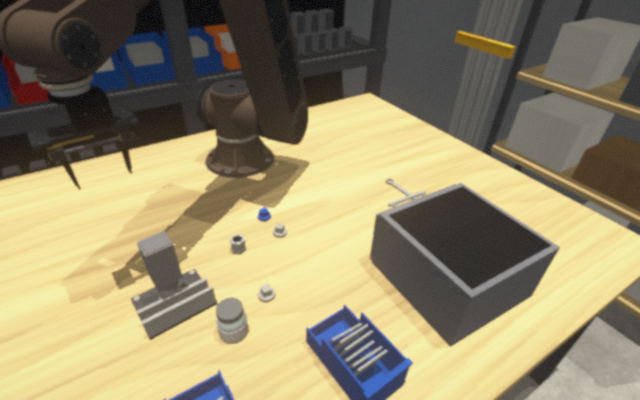

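The box is square: in the wrist view its front edge (248–315, 68) is parallel to the plate edge (241–352, 118), and the scene view shows the solid back toward the channel. Three loose parts are seen, plus the blue decoy. Next is the drawer.

```bash
python3 -c "
from h import *
go(600,170,450,1.52)
t=load('t3.png')
for p in [(160,190),(350,196),(350,206)]: print(ray(t,190+(p[0]-2)/4.6,120+(p[1]-2)/4.6,132))
for p in [(50,125),(452,145)]: print(ray(t,190+(p[0]-2)/4.6,120+(p[1]-2)/4.6,158))
"
```

```text
xyz [ 1.741 -3.904  0.213] r [ 1.000e-03 -0.000e+00 -1.802e+00] yawdiff units(tool z)  -1.802 now [ 401.6 -439.6  482.1] [ 3.141e+00 -1.000e-03  1.050e-01] j6 0.524 t 7.83
[630.22297779 294.69184957 132.        ]
[625.79146797 164.49935325 132.        ]
[618.89041581 164.47469155 132.        ]
[670.54048967 363.36470925 158.        ]
[656.41187667  92.92431185 158.        ]
```

```bash
python3 -m pendant '[{"x":0.4,"y":-1,"z":0,"rx":0,"ry":0,"rz":-0.5,"jaw":1},{"x":0.4,"y":-1,"z":0,"rx":0,"ry":0,"rz":-0.5,"jaw":1},{"x":0.4,"y":-1,"z":0,"rx":0,"ry":0,"rz":-0.5,"jaw":1}]'; python3 -c "
from h import *
go(600,170,450,1.52)"
```

```text
t: 8.2
eef_pos: [447.1, -280.9, 481.1]
tcp_rot: [-3.14, -0.0, 0.504]
ft_force: [0.1, -0.5, -0.5]
opening: 0.998
xyz [ 2.345 -2.139  0.21 ] r [-1.000e-03 -1.000e-03 -1.293e+00] yawdiff units(tool z)  -1.293 now [ 447.1 -280.9  481.1] [-3.14  -0.     0.504] j6 0.38 t 8.2
```

```bash
python3 -m pendant '[{"x":1,"y":-0.95,"z":0.1,"rx":0,"ry":0,"rz":-0.7,"jaw":1},{"x":1,"y":-0.95,"z":0.1,"rx":0,"ry":0,"rz":-0.7,"jaw":1},{"x":1,"y":-0.95,"z":0.1,"rx":0,"ry":0,"rz":-0.7,"jaw":1},{"x":1,"y":-0.95,"z":0.1,"rx":0,"ry":0,"rz":-0.7,"jaw":1}]'; python3 -c "
from h import *
go(600,170,450,1.52)"
```

```text
t: 8.7
eef_pos: [510.5, -83.0, 465.8]
tcp_rot: [-3.14, -0.0, 1.056]
ft_force: [-0.2, -1.3, -0.0]
opening: 0.998
xyz [ 1.762 -0.312  0.106] r [-0.002 -0.001 -0.591] yawdiff units(tool z)  -0.591 now [510.5 -83.  465.8] [-3.14  -0.     1.056] j6 0.226 t 8.7
```

```bash
python3 -m pendant '[{"x":1,"y":-0.2,"z":0.1,"rx":0,"ry":0,"rz":-0.59,"jaw":1},{"x":1,"y":-0.2,"z":0.1,"rx":0,"ry":0,"rz":-0.59,"jaw":1},{"x":1,"y":-0.2,"z":0.1,"rx":0,"ry":0,"rz":-0.59,"jaw":1},{"x":1,"y":-0.2,"z":0.1,"rx":0,"ry":0,"rz":-0.59,"jaw":1}]'; python3 -c "
from h import *
snap('wrist','w4.png');snap('top','t4.png')
go(626,225,303,1.52)"
```

```text
t: 9.2
eef_pos: [558.7, 60.9, 450.4]
tcp_rot: [-3.14, -0.0, 1.516]
ft_force: [-1.0, -0.6, 0.2]
opening: 1.001
xyz [1.134 0.388 0.987] r [-0.001  0.    -0.01 ] yawdiff units(tool z)  -0.01 now [558.1  58.6 451.1] [-3.14   0.     1.512] j6 0.046 t 9.3
```

View pics/w4.png

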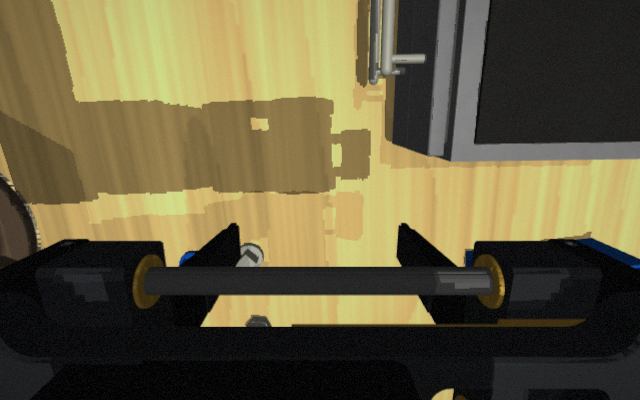

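View pics/t4.png

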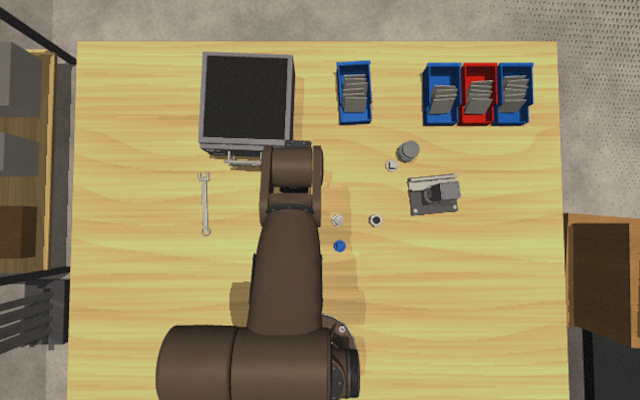

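The knock has happened: the far plug moved from (375,168) to (391,166) in the top view, close to the jar. The wrist view shows the handle end at (387,72), which I'll locate now.

```bash
python3 -c "
from h import *
im=cv2.imread('pics/w4.png');cv2.imwrite('pics/w4z.png',cv2.resize(im[0:170,340:480],None,fx=3.5,fy=3.5,interpolation=cv2.INTER_CUBIC))
w=load('w4.png')
for p in [(387,2),(387,72),(425,59)]: print(ray(w,*p,132))
for p in [(433,154),(447,2),(449,157)]: print(ray(w,*p,158))
"
```

```text
[626.47389609 227.26636069 132.        ]
[626.56851174 170.15413954 132.        ]
[661.15764577 179.27429644 132.        ]
[662.32656185  95.67459718 158.        ]
[668.61373702 216.27589344 158.        ]
[676.82671464  92.16705811 158.        ]
```

View pics/w4z.png

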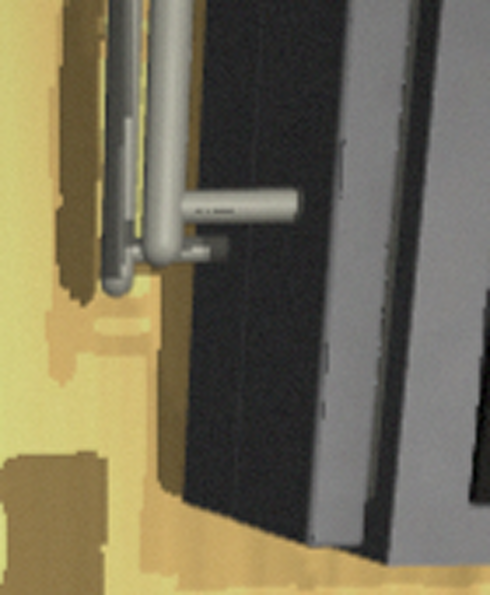

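```bash
python3 -m pendant '[{"x":0.9,"y":0.3,"z":0.1,"rx":0,"ry":0,"rz":-0.01,"jaw":0.32},{"x":0.9,"y":0.3,"z":0.1,"rx":0,"ry":0,"rz":-0.01,"jaw":0.32},{"x":0.9,"y":0.3,"z":0.1,"rx":0,"ry":0,"rz":-0.01,"jaw":0.32}]'; python3 -c "
from h import *
snap('wrist','w5.png')
go(629,228,303,1.52)"
```

```text
t: 9.68
eef_pos: [611.5, 191.7, 435.9]
tcp_rot: [-3.141, 0.0, 1.52]
ft_force: [-0.1, -0.9, -0.3]
opening: 0.746
xyz [0.245 0.105 0.885] r [-0.001 -0.    -0.   ] yawdiff units(tool z)  -0.0 now [611.6 192.1 435.7] [-3.141 -0.     1.52 ] j6 0.252 t 9.72
```

View pics/w5.png

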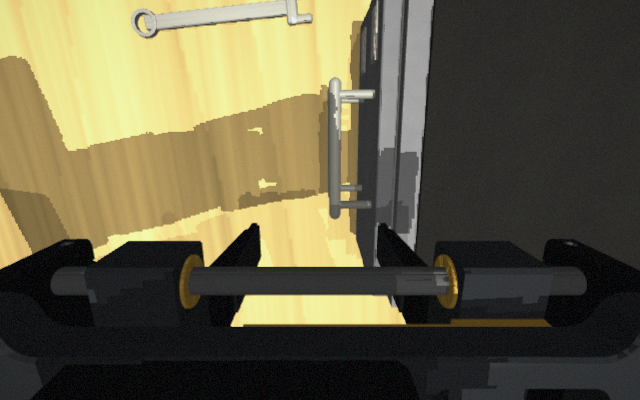

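```bash
python3 -c "
from h import *
w=load('w5.png')
for p in [(335,78),(335,218),(335,148)]: print(ray(w,*p,132))
"
```

```text
[630.44719307 296.76367407 132.        ]
[625.43249502 166.96323618 132.        ]
[628.0861542  235.65054699 132.        ]
```

```bash
python3 -m pendant '[{"x":0.26,"y":0.1,"z":0.1,"rx":0,"ry":0,"rz":0,"jaw":0.32},{"x":0.26,"y":0.1,"z":0.3,"rx":0,"ry":0,"rz":0,"jaw":0.32},{"x":0.26,"y":0.1,"z":0.6,"rx":0,"ry":0,"rz":0,"jaw":0.32},{"x":0.26,"y":0.1,"z":0.88,"rx":0,"ry":0,"rz":0,"jaw":0.32},{"x":0.26,"y":0.1,"z":0.88,"rx":0,"ry":0,"rz":0,"jaw":0.32}]'; python3 -c "
from h import *
go(628,230,303,1.52); print(env.state()['opening'])"
```

```text
t: 10.35
eef_pos: [627.5, 226.4, 302.6]
tcp_rot: [-3.137, 0.002, 1.518]
ft_force: [-0.4, 0.3, 0.7]
opening: 0.323
xyz [ 0.024  0.002 -0.003] r [-0.006  0.002 -0.003] yawdiff units(tool z)  -0.003 now [627.5 226.4 302.6] [-3.137e+00  2.000e-03  1.518e+00] j6 0.301 t 10.35
0.322644382377684
```

```bash
python3 -m pendant '[{"x":0,"y":0,"z":0,"rx":0,"ry":0,"rz":0,"jaw":0},{"x":0,"y":0,"z":0,"rx":0,"ry":0,"rz":0,"jaw":0},{"x":0,"y":0,"z":0,"rx":0,"ry":0,"rz":0,"jaw":0},{"x":0,"y":-0.15,"z":0,"rx":0,"ry":0,"rz":0,"jaw":0},{"x":0,"y":-0.4,"z":0,"rx":0,"ry":0,"rz":0,"jaw":0},{"x":0,"y":-0.65,"z":0,"rx":0,"ry":0,"rz":0,"jaw":0},{"x":0,"y":-0.9,"z":0,"rx":0,"ry":0,"rz":0,"jaw":0},{"x":0,"y":-1,"z":0,"rx":0,"ry":0,"rz":0,"jaw":0}]'; python3 -c "
from h import *
go(628,230,303,1.52)"
```

```text
t: 11.35
eef_pos: [476.5, 234.7, 306.6]
tcp_rot: [3.14, 0.002, 1.521]
ft_force: [1.4, -18.9, 11.4]
opening: 0.106
xyz [0.019 1.01  0.025] r [0.002 0.003 0.002] yawdiff units(tool z)  0.002 now [476.5 234.7 306.6] [3.140e+00 2.000e-03 1.521e+00] j6 0.386 t 11.35
```

```bash
python3 -m pendant '[{"x":-0.01,"y":-0.08,"z":0,"rx":0,"ry":0,"rz":0,"jaw":0},{"x":-0.02,"y":-0.16,"z":0,"rx":0,"ry":0,"rz":0,"jaw":0},{"x":-0.02,"y":-0.22,"z":0,"rx":0,"ry":0,"rz":0,"jaw":0},{"x":-0.02,"y":-0.24,"z":0,"rx":0,"ry":0,"rz":0,"jaw":0},{"x":-0.02,"y":-0.24,"z":0,"rx":0,"ry":0,"rz":0,"jaw":0}]'; python3 -c "
from h import *
go(628,230,303,1.52)"
```

```text
t: 11.98
eef_pos: [442.0, 235.1, 306.5]
tcp_rot: [3.138, -0.002, 1.52]
ft_force: [-0.3, 2.0, 9.5]
opening: 0.106
xyz [0.029 1.24  0.028] r [ 0.005 -0.002  0.   ] yawdiff units(tool z)  0.0 now [442.  235.1 306.5] [ 3.138e+00 -2.000e-03  1.520e+00] j6 0.407 t 11.97
```

```bash
python3 -m pendant '[{"x":0,"y":0,"z":0,"rx":0,"ry":0,"rz":0,"jaw":0.33},{"x":0,"y":0,"z":0,"rx":0,"ry":0,"rz":0,"jaw":0.33},{"x":0,"y":0,"z":0,"rx":0,"ry":0,"rz":0,"jaw":0.33},{"x":0,"y":0,"z":-0.3,"rx":0,"ry":0,"rz":0,"jaw":0.33},{"x":0,"y":0,"z":-0.7,"rx":0,"ry":0,"rz":0,"jaw":0.5},{"x":-0.3,"y":-0.1,"z":-1,"rx":0,"ry":0,"rz":0,"jaw":0.6},{"x":-0.7,"y":-0.1,"z":-1,"rx":0,"ry":0,"rz":0,"jaw":0.6},{"x":-1,"y":-0.1,"z":-1,"rx":0,"ry":0,"rz":0,"jaw":0.6},{"x":-1,"y":-0.1,"z":-1,"rx":0,"ry":0,"rz":0,"jaw":0.6}]'; python3 -c "
from h import *
snap('wrist','w6.png');snap('scene','s6.png');snap('top','t6.png')
go(444,-66,240)"
```

```text
t: 13.1
eef_pos: [418.9, 83.6, 455.0]
tcp_rot: [3.141, 0.0, 1.516]
ft_force: [-0.1, 0.1, -0.4]
opening: 0.6
xyz [-1.004  0.216  1.432] r [-0. -0.  0.] yawdiff units(tool z)  None now [419.3  86.1 454.8] [-3.142 -0.     1.52 ] j6 0.099 t 13.25
```

View pics/w6.png

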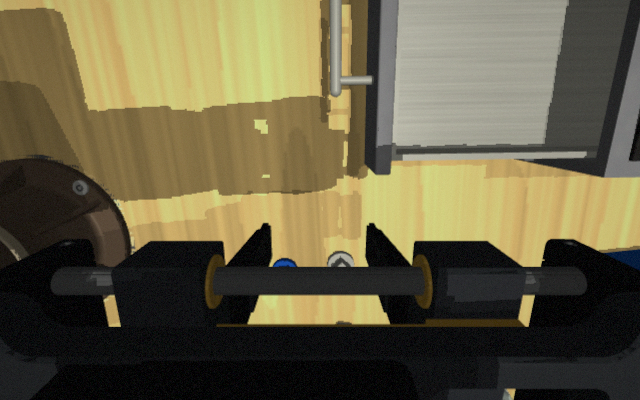

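View pics/s6.png

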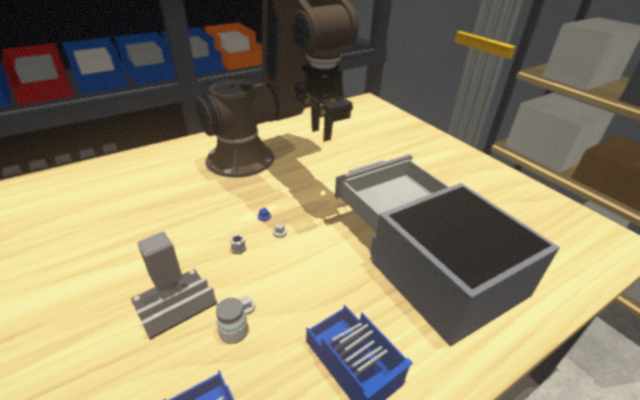

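View pics/t6.png

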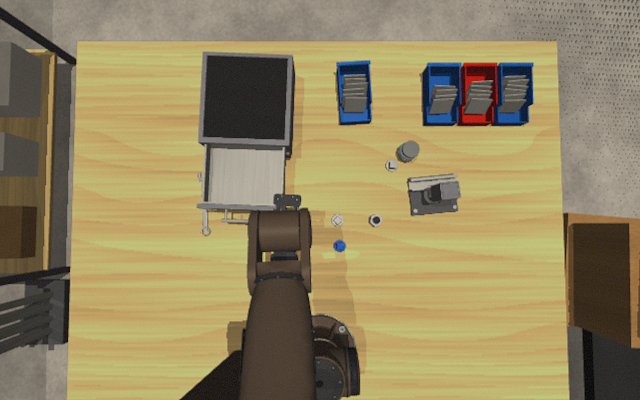

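The drawer is open about 0.19 m with its inside empty (scene view, around (390,190)), and only three parts lie on the bench. I'll take the near plug first.

```bash
python3 -m pendant '[{"x":-1,"y":0.35,"z":0,"rx":0,"ry":0,"rz":-0.9,"jaw":0.7},{"x":-1,"y":0.35,"z":0,"rx":0,"ry":0,"rz":-0.9,"jaw":0.7},{"x":-1,"y":0.35,"z":0,"rx":0,"ry":0,"rz":-0.9,"jaw":0.7},{"x":-1,"y":0.35,"z":0,"rx":0,"ry":0,"rz":-0.9,"jaw":0.7}]'; python3 -c "
from h import *
go(505,-130,380,2.356)"
```

```text
t: 13.75
eef_pos: [465.2, -68.2, 454.3]
tcp_rot: [-3.141, -0.0, 2.21]
ft_force: [-0.3, 0.5, -0.2]
opening: 0.704
xyz [-0.489 -0.033  0.495] r [-0.001 -0.    -0.185] yawdiff units(tool z)  -0.185 now [465.2 -68.2 454.3] [-3.141 -0.     2.21 ] j6 -0.926 t 13.75
```

```bash
python3 -m pendant '[{"x":-0.49,"y":-0.03,"z":0.49,"rx":0,"ry":0,"rz":-0.185,"jaw":0.6},{"x":-0.49,"y":-0.03,"z":0.49,"rx":0,"ry":0,"rz":-0.185,"jaw":0.6},{"x":-0.49,"y":-0.03,"z":0.49,"rx":0,"ry":0,"rz":-0.185,"jaw":0.6}]'; python3 -c "
from h import *
snap('wrist','w7.png')
go(445,-67,205,2.356)"
```

```text
t: 14.12
eef_pos: [505.0, -128.7, 378.9]
tcp_rot: [-3.14, -0.004, 2.351]
ft_force: [-0.4, -0.6, 0.4]
opening: 0.601
xyz [0.565 0.005 1.17 ] r [-0.001 -0.003 -0.006] yawdiff units(tool z)  -0.006 now [ 504.6 -128.   380.2] [-3.141e+00 -3.000e-03  2.351e+00] j6 -1.156 t 14.18
```

View pics/w7.png

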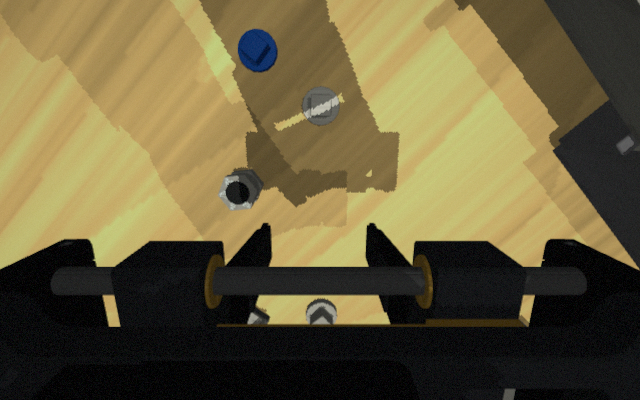

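```bash
python3 -c "
from h import *
im=cv2.imread('pics/w7.png');a=im[70:220,200:370];cv2.imwrite('pics/w7z.png',cv2.convertScaleAbs(cv2.resize(a,None,fx=4,fy=4,interpolation=cv2.INTER_CUBIC),alpha=1.4))
w=load('w7.png');print(ray(w,320,106,10),ray(w,237,192,40))
"
```

```text
[444.18905249 -66.44613698  10.        ] [ 443.7148447  -194.56026023   40.        ]
```

View pics/w7z.png

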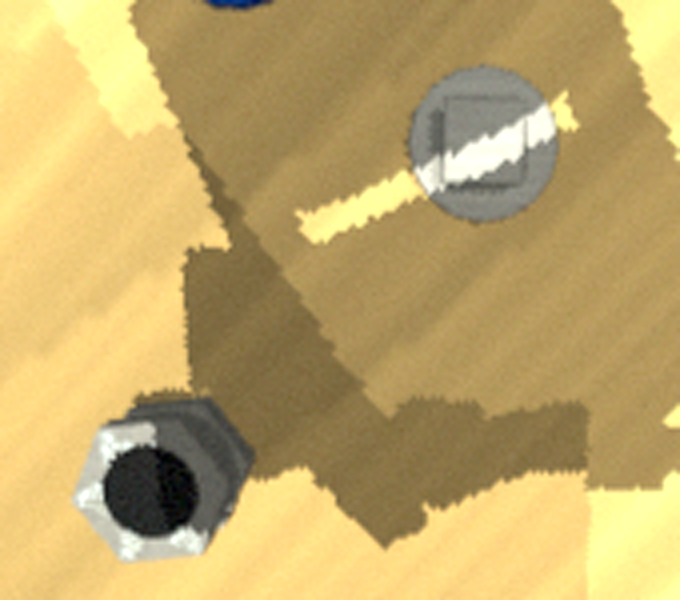

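```bash
python3 -m pendant '[{"x":0.2,"y":0,"z":0.3,"rx":0,"ry":0,"rz":0,"jaw":0.55},{"x":0.565,"y":0.005,"z":0.6,"rx":0,"ry":0,"rz":0,"jaw":0.55},{"x":0.565,"y":0.005,"z":0.9,"rx":0,"ry":0,"rz":0,"jaw":0.55},{"x":0.565,"y":0.005,"z":1,"rx":0,"ry":0,"rz":0,"jaw":0.55},{"x":0.565,"y":0.005,"z":1,"rx":0,"ry":0,"rz":0,"jaw":0.55}]'; python3 -c "
from h import *
go(444.3,-66.5,203,2.356)"
```

```text
t: 14.8
eef_pos: [445.0, -66.8, 231.4]
tcp_rot: [-3.141, -0.001, 2.353]
ft_force: [0.1, -0.1, 0.4]
opening: 0.551
xyz [ 0.004 -0.002  0.19 ] r [-0.    -0.001 -0.004] yawdiff units(tool z)  -0.004 now [445.  -66.8 231.4] [-3.141e+00 -1.000e-03  2.353e+00] j6 -1.078 t 14.8
```

```bash
python3 -m pendant '[{"x":0.004,"y":0,"z":0.1,"rx":0,"ry":0,"rz":0,"jaw":0.55},{"x":0.004,"y":0,"z":0.19,"rx":0,"ry":0,"rz":0,"jaw":0.55},{"x":0.004,"y":0,"z":0.19,"rx":0,"ry":0,"rz":0,"jaw":0},{"x":0.004,"y":0,"z":0.19,"rx":0,"ry":0,"rz":0,"jaw":0},{"x":0.004,"y":0,"z":0.19,"rx":0,"ry":0,"rz":0,"jaw":0},{"x":0.004,"y":0,"z":0.19,"rx":0,"ry":0,"rz":0,"jaw":0},{"x":0.004,"y":0,"z":0,"rx":0,"ry":0,"rz":0,"jaw":0},{"x":0.004,"y":0,"z":-0.4,"rx":0,"ry":0,"rz":0,"jaw":0},{"x":0.004,"y":0,"z":-0.8,"rx":0,"ry":0,"rz":0,"jaw":0}]'; python3 -c "
from h import *
snap('scene','s8.png')
go(550,290,345,1.52)"
```

```text
t: 15.92
eef_pos: [444.1, -67.4, 353.0]
tcp_rot: [-3.141, -0.001, 2.351]
ft_force: [1.3, -0.9, -1.1]
opening: 0.234
xyz [1.2   2.175 0.097] r [0.008 0.007 1.058] yawdiff units(tool z)  1.058 now [444.7 -67.4 359.6] [3.138 0.007 2.351] j6 -1.078 t 15.97
```

View pics/s8.png

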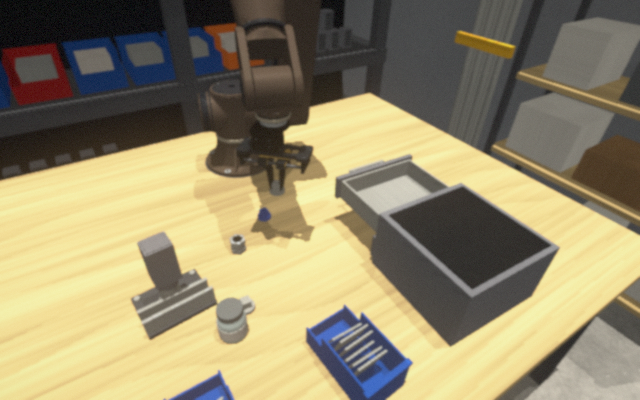

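```bash
python3 -m pendant '[{"x":0.3,"y":0.4,"z":-0.3,"rx":0,"ry":0,"rz":0.2,"jaw":0},{"x":0.6,"y":0.8,"z":-0.3,"rx":0,"ry":0,"rz":0.4,"jaw":0},{"x":0.6,"y":1,"z":-0.3,"rx":0,"ry":0,"rz":0.6,"jaw":0},{"x":0.6,"y":1,"z":-0.3,"rx":0,"ry":0,"rz":0.6,"jaw":0}]'; python3 -c "
from h import *
print(env.state()['opening'])
go(560,290,405,1.52)"
```

```text
t: 16.48
eef_pos: [488.2, 104.7, 396.6]
tcp_rot: [3.14, 0.0, 1.881]
ft_force: [0.0, -0.8, -0.5]
opening: 0.229
0.2288811307054293
xyz [ 1.03   0.832 -0.055] r [ 0.001 -0.     0.459] yawdiff units(tool z)  0.459 now [488.2 104.7 396.6] [3.14  0.    1.881] j6 -0.231 t 16.48
```

```bash
python3 -m pendant '[{"x":0.4,"y":0.3,"z":-0.07,"rx":0,"ry":0,"rz":0.2,"jaw":0},{"x":0.7,"y":0.6,"z":-0.07,"rx":0,"ry":0,"rz":0.4,"jaw":0},{"x":1,"y":0.83,"z":-0.07,"rx":0,"ry":0,"rz":0.46,"jaw":0},{"x":1,"y":0.83,"z":-0.07,"rx":0,"ry":0,"rz":0.46,"jaw":0},{"x":1,"y":0.83,"z":-0.07,"rx":0,"ry":0,"rz":0.46,"jaw":0}]'; python3 -c "
from h import *
print(env.state()['opening'])
go(560,290,302,1.52)"
```

```text
t: 17.1
eef_pos: [560.6, 282.3, 406.1]
tcp_rot: [-3.14, 0.001, 1.52]
ft_force: [-0.0, -0.1, -0.8]
opening: 0.231
0.2306082324825723
xyz [ 0.052 -0.006  0.694] r [-0.002  0.001  0.   ] yawdiff units(tool z)  0.0 now [560.6 282.3 406.1] [-3.14e+00  1.00e-03  1.52e+00] j6 0.412 t 17.1
```

```bash
python3 -m pendant '[{"x":0.05,"y":0,"z":0.35,"rx":0,"ry":0,"rz":0,"jaw":0},{"x":0.05,"y":0,"z":0.6,"rx":0,"ry":0,"rz":0,"jaw":0},{"x":0.05,"y":0,"z":0.7,"rx":0,"ry":0,"rz":0,"jaw":0},{"x":0.05,"y":0,"z":0.7,"rx":0,"ry":0,"rz":0,"jaw":0},{"x":0.05,"y":0,"z":0.7,"rx":0,"ry":0,"rz":0,"jaw":0.5},{"x":0.05,"y":0,"z":0.7,"rx":0,"ry":0,"rz":0,"jaw":0.5},{"x":0.05,"y":0,"z":0.7,"rx":0,"ry":0,"rz":0,"jaw":0.5},{"x":0.05,"y":0,"z":0.35,"rx":0,"ry":0,"rz":0,"jaw":0.5},{"x":0.05,"y":0,"z":0,"rx":0,"ry":0,"rz":0,"jaw":0.5}]'; python3 -c "
from h import *
snap('scene','s9.png')
w=load('w7.png');im=w['img']
for p in [(105,428),(78,495),(125,560),(195,552)]: print(ray(w,200+(p[0]-1.5)/4,70+(p[1]-1.5)/4,40)[:2])
go(443.7,-194.6,400)"
```

```text
t: 18.23
eef_pos: [561.0, 290.3, 408.1]
tcp_rot: [-3.141, 0.0, 1.519]
ft_force: [0.0, 0.9, 0.2]
opening: 0.5
[ 424.10451327 -190.07489939]
[ 430.85775134 -209.41463505]
[ 451.98887705 -214.50485499]
[ 464.2298276  -199.18657379]
xyz [-3.271 -0.616  0.087] r [ 0.011 -0.005 -0.   ] yawdiff units(tool z)  None now [561.3 290.5 415.8] [ 3.133 -0.004  1.519] j6 0.425 t 18.27
```

View pics/s9.png

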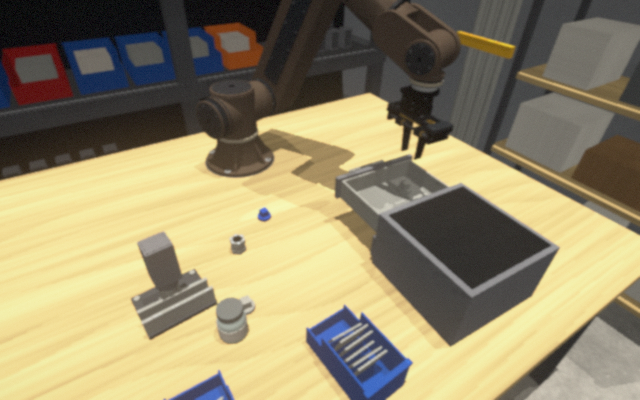

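```bash
python3 -m pendant '[{"x":-1,"y":-0.3,"z":0,"rx":0,"ry":0,"rz":-0.2,"jaw":0.75},{"x":-1,"y":-0.3,"z":0,"rx":0,"ry":0,"rz":-0.2,"jaw":0.75},{"x":-1,"y":-0.3,"z":0,"rx":0,"ry":0,"rz":-0.2,"jaw":0.75}]'; python3 -c "
from h import *
go(443.7,-194.6,400,1.902)"
```

```text
t: 18.65
eef_pos: [507.1, 140.8, 407.2]
tcp_rot: [3.141, 0.0, 1.675]
ft_force: [0.1, -0.1, 0.5]
opening: 0.732
xyz [-2.18  -0.652  0.048] r [ 0.001  0.    -0.289] yawdiff units(tool z)  -0.289 now [507.1 140.8 407.2] [3.141 0.    1.675] j6 0.042 t 18.65
```

```bash
python3 -m pendant '[{"x":-1,"y":-0.3,"z":0,"rx":0,"ry":0,"rz":-0.2,"jaw":0.75},{"x":-1,"y":-0.3,"z":0,"rx":0,"ry":0,"rz":-0.2,"jaw":0.75},{"x":-1,"y":-0.3,"z":0,"rx":0,"ry":0,"rz":-0.29,"jaw":0.75}]'; python3 -c "
from h import *
go(443.7,-194.6,400,1.902)"
```

```text
t: 19.02
eef_pos: [478.5, -13.2, 407.2]
tcp_rot: [3.141, 0.001, 1.903]
ft_force: [0.4, -0.2, 0.2]
opening: 0.751
xyz [-1.067 -0.614  0.048] r [0.001 0.001 0.001] yawdiff units(tool z)  0.001 now [478.5 -13.2 407.2] [3.141e+00 1.000e-03 1.903e+00] j6 -0.498 t 19.02
```

```bash
python3 -m pendant '[{"x":-1,"y":-0.6,"z":0.2,"rx":0,"ry":0,"rz":0,"jaw":0.75},{"x":-1,"y":-0.6,"z":0.2,"rx":0,"ry":0,"rz":0,"jaw":0.75},{"x":-1,"y":-0.6,"z":0.2,"rx":0,"ry":0,"rz":0,"jaw":0.75},{"x":-1,"y":-0.6,"z":0.2,"rx":0,"ry":0,"rz":0,"jaw":0.75}]'; python3 -c "
from h import *
snap('scene','s10.png');c=snap('wrist','w10.png')
go(443.7,-194.6,198,1.902)"
```

```text
t: 19.52
eef_pos: [442.5, -184.9, 376.4]
tcp_rot: [-3.141, 0.0, 1.899]
ft_force: [0.8, 0.0, -0.8]
opening: 0.753
xyz [-0.079 -0.023  1.193] r [ 0.  0. -0.] yawdiff units(tool z)  -0.0 now [ 443.  -182.3  376.9] [3.141 0.    1.902] j6 -0.86 t 19.62
```

View pics/w10.png

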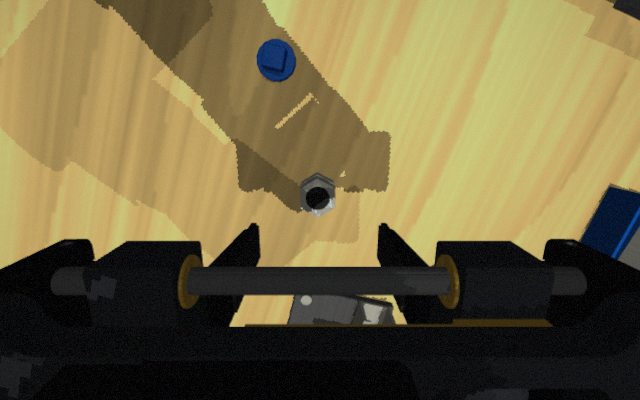

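```bash
python3 -m pendant '[{"x":-0.04,"y":-0.01,"z":0.3,"rx":0,"ry":0,"rz":0,"jaw":0.75},{"x":-0.08,"y":-0.02,"z":0.6,"rx":0,"ry":0,"rz":0,"jaw":0.75},{"x":-0.08,"y":-0.02,"z":0.9,"rx":0,"ry":0,"rz":0,"jaw":0.75},{"x":-0.08,"y":-0.02,"z":0.9,"rx":0,"ry":0,"rz":0,"jaw":0.75}]'; python3 -c "
from h import *
print(ray(load('w10.png'),317,198,40))
go(443.7,-194.6,198,1.902)"
```

```text
t: 20.12
eef_pos: [444.4, -193.2, 240.2]
tcp_rot: [-3.139, -0.004, 1.905]
ft_force: [0.9, -0.1, 1.2]
opening: 0.748
[ 444.202858   -195.20771867   40.        ]
xyz [-0.008 -0.006  0.281] r [-0.004 -0.005  0.004] yawdiff units(tool z)  0.004 now [ 444.4 -193.2  240.2] [-3.139 -0.004  1.905] j6 -0.881 t 20.12
```

```bash
python3 -m pendant '[{"x":-0.008,"y":-0.004,"z":0.15,"rx":0,"ry":0,"rz":0,"jaw":0.75},{"x":-0.008,"y":-0.004,"z":0.28,"rx":0,"ry":0,"rz":0,"jaw":0.75},{"x":-0.008,"y":-0.004,"z":0.28,"rx":0,"ry":0,"rz":0,"jaw":0},{"x":-0.008,"y":-0.004,"z":0.28,"rx":0,"ry":0,"rz":0,"jaw":0},{"x":-0.008,"y":-0.004,"z":0.28,"rx":0,"ry":0,"rz":0,"jaw":0},{"x":-0.008,"y":-0.004,"z":0.28,"rx":0,"ry":0,"rz":0,"jaw":0},{"x":-0.008,"y":-0.004,"z":0,"rx":0,"ry":0,"rz":0,"jaw":0},{"x":-0.008,"y":0,"z":-0.4,"rx":0,"ry":0,"rz":0,"jaw":0},{"x":0,"y":0,"z":-0.8,"rx":0,"ry":0,"rz":0,"jaw":0},{"x":0,"y":0,"z":-1,"rx":0,"ry":0,"rz":0,"jaw":0}]'; python3 -c "
from h import *
snap('scene','s11.png')
go(570,225,400,1.52);print(env.state()['opening'])"
```

```text
t: 21.38
eef_pos: [443.9, -194.3, 395.1]
tcp_rot: [3.139, 0.003, 1.903]
ft_force: [0.1, -0.5, -2.1]
opening: 0.397
xyz [ 2.369  1.706 -0.022] r [0.007 0.006 0.488] yawdiff units(tool z)  0.488 now [ 444.2 -194.5  397.5] [3.137 0.005 1.903] j6 -0.881 t 21.43
0.3977978508386084
```

View pics/s11.png

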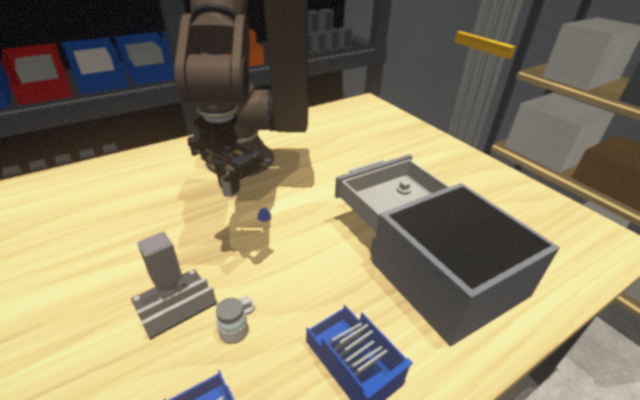

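```bash
python3 -m pendant '[{"x":0.4,"y":0.3,"z":0,"rx":0,"ry":0,"rz":0.1,"jaw":0},{"x":0.7,"y":0.5,"z":0,"rx":0,"ry":0,"rz":0.2,"jaw":0},{"x":1,"y":0.72,"z":0,"rx":0,"ry":0,"rz":0.2,"jaw":0},{"x":1,"y":0.72,"z":0,"rx":0,"ry":0,"rz":0.2,"jaw":0}]'; python3 -c "
from h import *
print(env.state()['opening'])
go(565,220,400,1.52)"
```

```text
t: 21.92
eef_pos: [497.7, -14.3, 391.5]
tcp_rot: [-3.141, -0.0, 1.751]
ft_force: [-0.5, -0.6, -0.6]
opening: 0.397
0.39670856217337974
xyz [ 1.456  0.722 -0.057] r [-0.001 -0.     0.294] yawdiff units(tool z)  0.294 now [497.7 -14.3 391.5] [-3.141 -0.     1.751] j6 -0.342 t 21.93
```

```bash
python3 -m pendant '[{"x":0.4,"y":0.2,"z":-0.06,"rx":0,"ry":0,"rz":0.1,"jaw":0},{"x":0.8,"y":0.4,"z":-0.06,"rx":0,"ry":0,"rz":0.2,"jaw":0},{"x":1,"y":0.6,"z":-0.06,"rx":0,"ry":0,"rz":0.29,"jaw":0},{"x":1,"y":0.72,"z":-0.06,"rx":0,"ry":0,"rz":0.29,"jaw":0}]'; python3 -c "
from h import *
print(env.state()['opening'])
go(565,220,400,1.52)"
```

```text
t: 22.42
eef_pos: [578.1, 150.8, 400.2]
tcp_rot: [-3.141, 0.0, 1.52]
ft_force: [0.4, -0.2, -0.9]
opening: 0.4
0.39995908167853794
xyz [ 0.457 -0.111  0.001] r [-0.001  0.    -0.   ] yawdiff units(tool z)  -0.0 now [578.1 150.8 400.2] [-3.141  0.     1.52 ] j6 0.195 t 22.43
```

```bash
python3 -m pendant '[{"x":0.3,"y":-0.11,"z":0,"rx":0,"ry":0,"rz":0,"jaw":0},{"x":0.46,"y":-0.11,"z":0.1,"rx":0,"ry":0,"rz":0,"jaw":0},{"x":0.46,"y":-0.11,"z":0.4,"rx":0,"ry":0,"rz":0,"jaw":0},{"x":0.46,"y":-0.11,"z":0.65,"rx":0,"ry":0,"rz":0,"jaw":0},{"x":0.46,"y":-0.11,"z":0.7,"rx":0,"ry":0,"rz":0,"jaw":0},{"x":0.46,"y":-0.11,"z":0.7,"rx":0,"ry":0,"rz":0,"jaw":0}]'; python3 -c "
from h import *
print(env.state()['opening'])
go(565,220,400,1.52)"
```

```text
t: 23.18
eef_pos: [565.1, 217.7, 295.9]
tcp_rot: [-3.141, 0.0, 1.518]
ft_force: [0.7, 0.2, -1.0]
opening: 0.4
0.4001889271110048
xyz [ 0.015 -0.002 -0.694] r [-0.     0.001 -0.003] yawdiff units(tool z)  -0.003 now [565.1 217.7 295.9] [-3.141  0.     1.518] j6 0.312 t 23.18
```

```bash
python3 -m pendant '[{"x":0,"y":0,"z":0,"rx":0,"ry":0,"rz":0,"jaw":0.57},{"x":0,"y":0,"z":0,"rx":0,"ry":0,"rz":0,"jaw":0.57},{"x":0,"y":0,"z":0,"rx":0,"ry":0,"rz":0,"jaw":0.57},{"x":0,"y":0,"z":-0.35,"rx":0,"ry":0,"rz":0,"jaw":0.57},{"x":0,"y":0,"z":-0.75,"rx":0,"ry":0,"rz":0,"jaw":0.57},{"x":0,"y":0,"z":-1,"rx":0,"ry":0,"rz":0,"jaw":0.57}]'; python3 -c "
from h import *
snap('scene','s12.png');snap('top','t12.png')
im=cv2.imread('pics/t12.png');cv2.imwrite('pics/t12z.png',cv2.resize(im[130:200,360:480],None,fx=6,fy=6,interpolation=cv2.INTER_CUBIC))
go(600,-200,420,1.52)"
```

```text
t: 23.92
eef_pos: [564.4, 218.8, 448.8]
tcp_rot: [3.139, -0.001, 1.519]
ft_force: [-0.5, 0.7, -0.8]
opening: 0.57
xyz [-2.777  0.38   0.199] r [ 0.009 -0.003 -0.002] yawdiff units(tool z)  -0.002 now [564.5 218.9 450.3] [ 3.135e+00 -2.000e-03  1.519e+00] j6 0.313 t 24.02
```

View pics/s12.png

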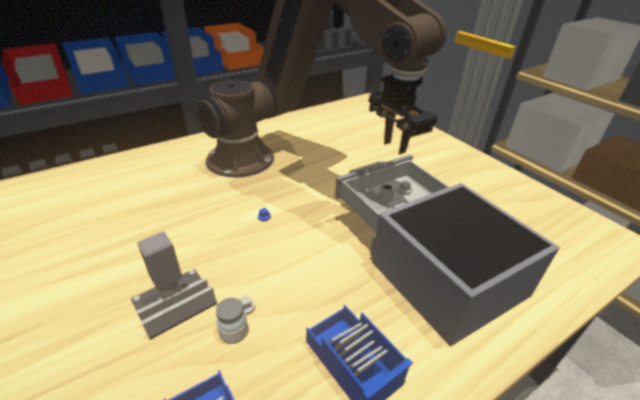

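View pics/t12z.png

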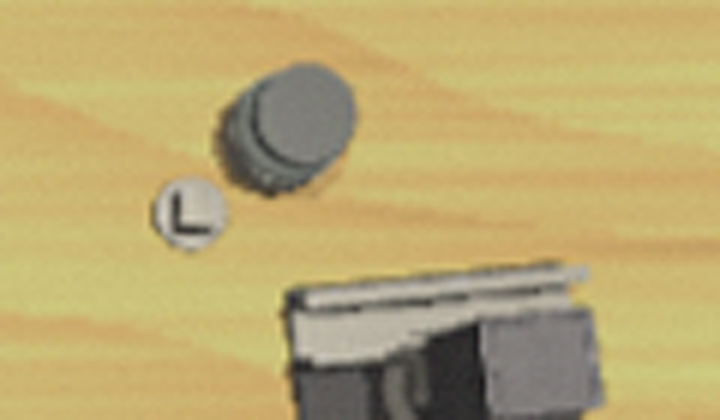

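```bash
python3 -c "
from h import *
t=load('t12.png')
T=lambda x,y,z:ray(t,360+(x-2.5)/6,130+(y-2.5)/6,z)
print('plug flange',T(189,212,10),'head L outer corner',T(175,232,10),T(178,194,10),T(208,233,10))
print('jar top',T(306,115,85)); 
s=load('s12.png');print('jar S', ray(s,231,307,85))
"

```

```text
plug flange [ 633.07030339 -254.25435665   10.        ] head L outer corner [ 621.50793175 -246.04034313   10.        ] [ 643.51612667 -248.04395585   10.        ] [ 620.88493584 -265.04746491   10.        ]
jar top [ 675.90890775 -305.03345646   85.        ]
jar S [ 680.36240397 -302.44757927   85.        ]
```

```bash
python3 -m pendant '[{"x":-1,"y":0.1,"z":0,"rx":0,"ry":0,"rz":0,"jaw":0.5},{"x":-1,"y":0.1,"z":0,"rx":0,"ry":0,"rz":0,"jaw":0.5},{"x":-1,"y":0.1,"z":0,"rx":0,"ry":0,"rz":0,"jaw":0.5}]';python3 -m pendant '[{"x":-1,"y":0.1,"z":0,"rx":0,"ry":0,"rz":0,"jaw":0.5},{"x":-1,"y":0.1,"z":0,"rx":0,"ry":0,"rz":0,"jaw":0.5},{"x":-1,"y":0.1,"z":0,"rx":0,"ry":0,"rz":0,"jaw":0.5}]'; python3 -c "
from h import *
go(633,-335,400,1.51)"
```

```text
t: 24.4
eef_pos: [571.6, 65.6, 445.0]
tcp_rot: [-3.14, 0.0, 1.517]
ft_force: [0.7, 0.7, 0.6]
opening: 0.501
t: 24.78
eef_pos: [578.7, -85.3, 444.8]
tcp_rot: [-3.14, 0.0, 1.516]
ft_force: [0.2, 0.3, -0.1]
opening: 0.498
xyz [-1.643  0.453  0.299] r [-0.002  0.     0.008] yawdiff units(tool z)  0.008 now [578.7 -85.3 444.8] [-3.14   0.     1.516] j6 -0.204 t 24.77
```

```bash
python3 -m pendant '[{"x":-1,"y":0.4,"z":0,"rx":0,"ry":0,"rz":0.008,"jaw":0.36},{"x":-1,"y":0.4,"z":0,"rx":0,"ry":0,"rz":0.008,"jaw":0.36},{"x":-1,"y":0.4,"z":0,"rx":0,"ry":0,"rz":0.008,"jaw":0.36},{"x":-1,"y":0.4,"z":0,"rx":0,"ry":0,"rz":0.008,"jaw":0.36}]';python3 -c "
from h import *
go(633,-335,400,1.51)"
```

```text
t: 25.28
eef_pos: [631.2, -237.6, 443.9]
tcp_rot: [-3.14, -0.001, 1.51]
ft_force: [-0.6, 0.8, -0.1]
opening: 0.364
xyz [-0.647  0.052  0.292] r [-0.002 -0.001 -0.001] yawdiff units(tool z)  -0.001 now [ 631.2 -237.6  443.9] [-3.14e+00 -1.00e-03  1.51e+00] j6 -0.397 t 25.27
```

```bash
python3 -m pendant '[{"x":-0.6,"y":0.05,"z":0.2,"rx":0,"ry":0,"rz":0,"jaw":0.36},{"x":-0.6,"y":0.05,"z":0.2,"rx":0,"ry":0,"rz":0,"jaw":0.36},{"x":-0.6,"y":0.05,"z":0.2,"rx":0,"ry":0,"rz":0,"jaw":0.36}]';python3 -c "
from h import *
snap('wrist','w13.png')
im=cv2.imread('pics/w13.png');cv2.imwrite('pics/w13z.png',cv2.resize(im[60:230,250:430],None,fx=3.5,fy=3.5,interpolation=cv2.INTER_CUBIC))
go(633,-254,205,1.51)"
```

```text
t: 25.65
eef_pos: [632.9, -326.8, 414.1]
tcp_rot: [-3.139, -0.001, 1.51]
ft_force: [0.1, -0.4, 0.1]
opening: 0.364
xyz [ 0.474 -0.027  1.401] r [-0.002 -0.001  0.002] yawdiff units(tool z)  0.002 now [ 633.1 -325.5  415.1] [-3.140e+00 -1.000e-03  1.511e+00] j6 -0.508 t 25.7
```

View pics/w13z.png

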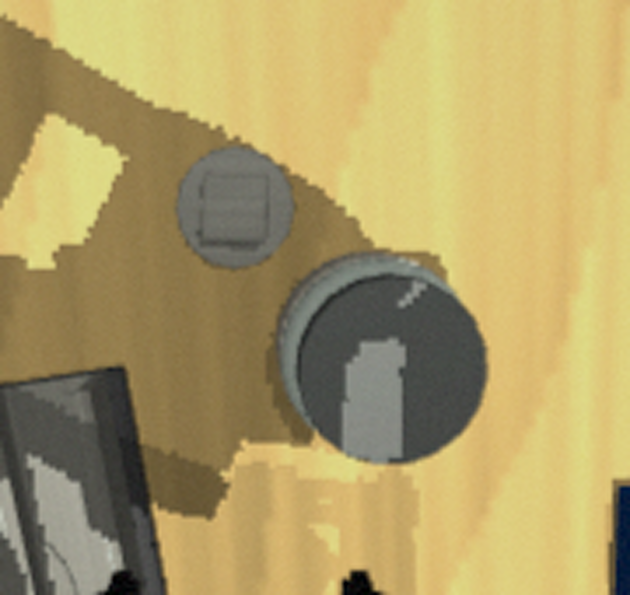

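```bash
python3 -c "
from h import *
w=load('w13.png')
Z=lambda x,y,z: ray(w,250+(x-1.2)/3.5,60+(y-1.2)/3.5,z)
print(Z(236,208,10),Z(235,208,30),'jar',Z(392,370,85))"
```

```text
[ 633.8786396  -255.43751136   10.        ] [ 633.66889242 -255.42709795   30.        ] jar [ 677.2792011 -304.3865796   85.       ]
```

```bash
python3 -m pendant '[{"x":0.3,"y":-0.02,"z":0.2,"rx":0,"ry":0,"rz":0,"jaw":0.36},{"x":0.467,"y":-0.022,"z":0.5,"rx":0,"ry":0,"rz":0,"jaw":0.36},{"x":0.467,"y":-0.022,"z":0.8,"rx":0,"ry":0,"rz":0,"jaw":0.36},{"x":0.467,"y":-0.022,"z":0.9,"rx":0,"ry":0,"rz":0,"jaw":0.36},{"x":0.467,"y":-0.022,"z":0.9,"rx":0,"ry":0,"rz":0,"jaw":0.36}]';python3 -c "
from h import *
go(633.7,-255,205,1.51)"
```

```text
t: 26.32
eef_pos: [634.3, -255.0, 281.2]
tcp_rot: [-3.141, -0.0, 1.513]
ft_force: [0.1, 0.7, 0.4]
opening: 0.363
xyz [-0.    -0.004  0.508] r [-0.    -0.     0.003] yawdiff units(tool z)  0.003 now [ 634.3 -255.   281.2] [-3.141 -0.     1.513] j6 -0.421 t 26.32
```

```bash
python3 -m pendant '[{"x":0,"y":-0.004,"z":0.2,"rx":0,"ry":0,"rz":0,"jaw":0.36},{"x":0,"y":-0.004,"z":0.4,"rx":0,"ry":0,"rz":0,"jaw":0.36},{"x":0,"y":-0.004,"z":0.51,"rx":0,"ry":0,"rz":0,"jaw":0.36},{"x":0,"y":-0.004,"z":0.51,"rx":0,"ry":0,"rz":0,"jaw":0},{"x":0,"y":-0.004,"z":0.51,"rx":0,"ry":0,"rz":0,"jaw":0},{"x":0,"y":-0.004,"z":0.51,"rx":0,"ry":0,"rz":0,"jaw":0},{"x":0,"y":-0.004,"z":0.3,"rx":0,"ry":0,"rz":0,"jaw":0},{"x":0,"y":0,"z":0,"rx":0,"ry":0,"rz":0,"jaw":0},{"x":0,"y":0,"z":-0.4,"rx":0,"ry":0,"rz":0,"jaw":0},{"x":0,"y":0,"z":-0.8,"rx":0,"ry":0,"rz":0,"jaw":0}]';python3 -c "
from h import *
snap('scene','s14.png')
go(565,165,400,1.52);print(env.state()['opening'])"
```

```text
t: 27.58
eef_pos: [633.7, -255.3, 403.4]
tcp_rot: [3.141, 0.0, 1.512]
ft_force: [0.5, -0.4, -0.1]
opening: 0.229
xyz [ 2.771 -0.624  0.062] r [ 0.014  0.006 -0.01 ] yawdiff units(tool z)  -0.01 now [ 634.1 -255.3  412.4] [3.131 0.005 1.512] j6 -0.421 t 27.62
0.22822151797985665
```

View pics/s14.png

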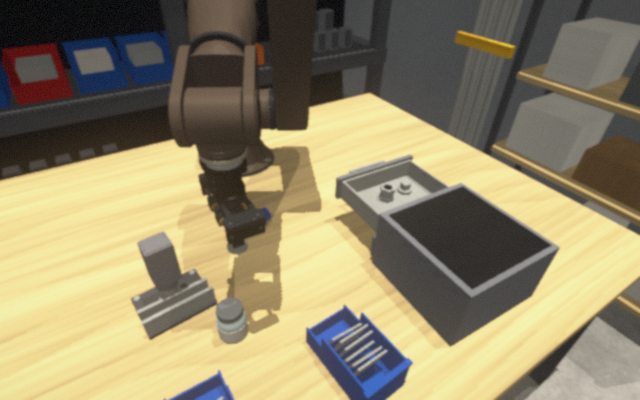

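```bash
python3 -m pendant '[{"x":0.4,"y":-0.1,"z":0,"rx":0,"ry":0,"rz":0,"jaw":0},{"x":0.8,"y":-0.2,"z":0,"rx":0,"ry":0,"rz":0,"jaw":0},{"x":1,"y":-0.3,"z":0,"rx":0,"ry":0,"rz":0,"jaw":0},{"x":1,"y":-0.3,"z":0,"rx":0,"ry":0,"rz":0,"jaw":0}]';python3 -m pendant '[{"x":0.4,"y":-0.1,"z":0,"rx":0,"ry":0,"rz":0,"jaw":0},{"x":0.8,"y":-0.2,"z":0,"rx":0,"ry":0,"rz":0,"jaw":0},{"x":1,"y":-0.3,"z":0,"rx":0,"ry":0,"rz":0,"jaw":0},{"x":1,"y":-0.3,"z":0,"rx":0,"ry":0,"rz":0,"jaw":0}]';python3 -c "
from h import *
go(565,165,400,1.52)"
```

```text
t: 28.12
eef_pos: [597.2, -101.0, 401.7]
tcp_rot: [3.141, 0.0, 1.515]
ft_force: [-0.7, 0.2, -0.1]
opening: 0.225
t: 28.62
eef_pos: [561.5, 50.4, 401.2]
tcp_rot: [3.141, 0.0, 1.514]
ft_force: [1.2, 0.2, -1.3]
opening: 0.232
xyz [ 0.764 -0.02   0.008] r [ 0.001  0.    -0.007] yawdiff units(tool z)  -0.007 now [561.5  50.4 401.2] [3.141 0.    1.514] j6 0.029 t 28.62
```

```bash
python3 -m pendant '[{"x":0.4,"y":-0.02,"z":-0.02,"rx":0,"ry":0,"rz":0,"jaw":0},{"x":0.76,"y":-0.02,"z":-0.02,"rx":0,"ry":0,"rz":0,"jaw":0},{"x":0.76,"y":-0.02,"z":0,"rx":0,"ry":0,"rz":0,"jaw":0},{"x":0.76,"y":-0.02,"z":0.3,"rx":0,"ry":0,"rz":0,"jaw":0},{"x":0.76,"y":-0.02,"z":0.6,"rx":0,"ry":0,"rz":0,"jaw":0},{"x":0.76,"y":-0.02,"z":0.67,"rx":0,"ry":0,"rz":0,"jaw":0},{"x":0.76,"y":-0.02,"z":0.67,"rx":0,"ry":0,"rz":0,"jaw":0}]';python3 -c "
from h import *
go(565,165,302,1.52)"
```

```text
t: 29.5
eef_pos: [566.5, 161.7, 300.9]
tcp_rot: [3.141, 0.0, 1.511]
ft_force: [0.3, -0.1, -0.1]
opening: 0.23
xyz [ 0.021 -0.012 -0.007] r [ 0.001  0.    -0.012] yawdiff units(tool z)  -0.012 now [566.5 161.7 300.9] [3.141 0.    1.511] j6 0.227 t 29.5
```

```bash
python3 -m pendant '[{"x":0,"y":0,"z":0,"rx":0,"ry":0,"rz":0,"jaw":0.4},{"x":0,"y":0,"z":0,"rx":0,"ry":0,"rz":0,"jaw":0.4},{"x":0,"y":0,"z":0,"rx":0,"ry":0,"rz":0,"jaw":0.4},{"x":0,"y":0,"z":-0.35,"rx":0,"ry":0,"rz":0,"jaw":0.4},{"x":0,"y":0,"z":-0.75,"rx":0,"ry":0,"rz":0,"jaw":0.4},{"x":0,"y":0,"z":-1,"rx":0,"ry":0,"rz":0,"jaw":0.4}]'; python3 -c "
from h import *
go(442,185,450,1.52)"
```

```text
t: 30.25
eef_pos: [565.2, 163.3, 453.4]
tcp_rot: [3.139, -0.001, 1.512]
ft_force: [-0.6, 0.4, -0.4]
opening: 0.398
xyz [ 0.096 -0.828  0.02 ] r [ 0.004 -0.001 -0.01 ] yawdiff units(tool z)  -0.01 now [565.2 163.3 453.4] [ 3.139e+00 -1.000e-03  1.512e+00] j6 0.227 t 30.25
```

```bash
python3 -m pendant '[{"x":-0.1,"y":-0.4,"z":0,"rx":0,"ry":0,"rz":-0.01,"jaw":0.4},{"x":-0.2,"y":-0.8,"z":0,"rx":0,"ry":0,"rz":-0.01,"jaw":0.33},{"x":-0.2,"y":-0.8,"z":0,"rx":0,"ry":0,"rz":-0.01,"jaw":0.33},{"x":-0.2,"y":-0.8,"z":0,"rx":0,"ry":0,"rz":-0.01,"jaw":0.33}]'; python3 -c "
from h import *
snap('wrist','w15.png');snap('scene','s15.png');snap('top','t15.png')
go(442,237,303,1.52)"
```

```text
t: 30.75
eef_pos: [444.2, 140.4, 450.9]
tcp_rot: [3.14, -0.0, 1.52]
ft_force: [0.8, 0.4, 0.6]
opening: 0.333
xyz [ 0.642 -0.052  0.981] r [ 0.  0. -0.] yawdiff units(tool z)  -0.0 now [444.8 140.5 450.1] [3.142 0.    1.52 ] j6 0.215 t 30.9
```

View pics/w15.png

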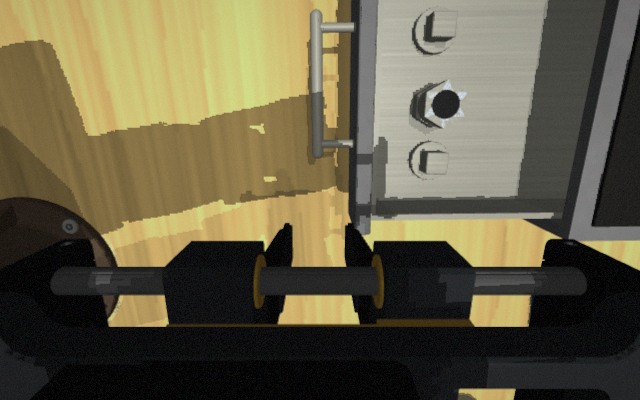

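View pics/s15.png

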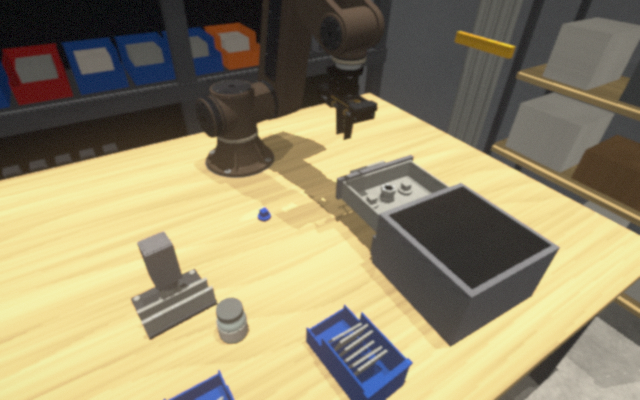

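View pics/t15.png

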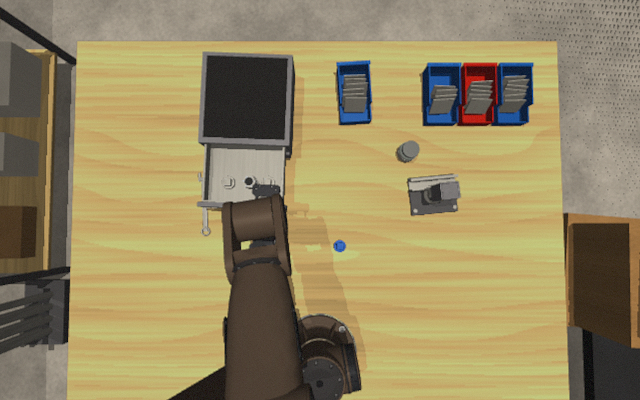

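All three parts are in the drawer: plugs at (437,30) and (430,160), coupling at (440,103) in the wrist view. The bench holds only the blue decoy, jar and wrench. Now I'll grip the handle and push it shut.

```bash
python3 -c "
from h import *
w=load('w15.png')
print(ray(w,316,12,132),ray(w,316,155,132))
"; python3 -m pendant '[{"x":0.4,"y":-0.03,"z":0,"rx":0,"ry":0,"rz":0,"jaw":0.33},{"x":0.64,"y":-0.03,"z":0.2,"rx":0,"ry":0,"rz":0,"jaw":0.33},{"x":0.64,"y":-0.03,"z":0.4,"rx":0,"ry":0,"rz":0,"jaw":0.33},{"x":0.64,"y":-0.03,"z":0.4,"rx":0,"ry":0,"rz":0,"jaw":0.33}]'; python3 -c "
from h import *
go(441,237,303,1.52)"
```

```text
[450.15800401 302.73102122 132.        ] [443.35179955 177.12672765 132.        ]
t: 31.4
eef_pos: [444.7, 236.9, 388.4]
tcp_rot: [-3.138, 0.002, 1.521]
ft_force: [0.2, 0.1, 0.2]
opening: 0.329
xyz [ 0.    -0.022  0.569] r [-0.005  0.002  0.001] yawdiff units(tool z)  0.001 now [444.7 236.9 388.4] [-3.138e+00  2.000e-03  1.521e+00] j6 0.409 t 31.4
```

```bash
python3 -m pendant '[{"x":0,"y":0,"z":0.25,"rx":0,"ry":0,"rz":0,"jaw":0.33},{"x":0,"y":0,"z":0.45,"rx":0,"ry":0,"rz":0,"jaw":0.33},{"x":0,"y":0,"z":0.55,"rx":0,"ry":0,"rz":0,"jaw":0.33},{"x":0,"y":0,"z":0.55,"rx":0,"ry":0,"rz":0,"jaw":0},{"x":0,"y":0,"z":0.55,"rx":0,"ry":0,"rz":0,"jaw":0},{"x":0,"y":0,"z":0.55,"rx":0,"ry":0,"rz":0,"jaw":0}]'; python3 -c "
from h import *
go(632,229,305,1.52); print(env.state()['ft_force'])"
```

```text
t: 32.15
eef_pos: [444.5, 236.5, 308.9]
tcp_rot: [3.14, -0.001, 1.52]
ft_force: [0.5, -0.1, 4.7]
opening: 0.108
xyz [0.013 1.251 0.029] r [ 0.003 -0.001  0.   ] yawdiff units(tool z)  0.0 now [444.5 236.5 308.9] [ 3.14e+00 -1.00e-03  1.52e+00] j6 0.409 t 32.15
[ 0.5271064  -0.11286977  4.65717758]
```

```bash
python3 -m pendant '[{"x":0,"y":0.08,"z":0,"rx":0,"ry":0,"rz":0,"jaw":0},{"x":0,"y":0.2,"z":0,"rx":0,"ry":0,"rz":0,"jaw":0},{"x":0.004,"y":0.34,"z":0,"rx":0,"ry":0,"rz":0,"jaw":0},{"x":0.006,"y":0.48,"z":0,"rx":0,"ry":0,"rz":0,"jaw":0},{"x":0.008,"y":0.62,"z":0,"rx":0,"ry":0,"rz":0,"jaw":0},{"x":0.01,"y":0.76,"z":0,"rx":0,"ry":0,"rz":0,"jaw":0},{"x":0.012,"y":0.88,"z":0,"rx":0,"ry":0,"rz":0,"jaw":0},{"x":0.014,"y":0.96,"z":0,"rx":0,"ry":0,"rz":0,"jaw":0},{"x":0.014,"y":1,"z":0,"rx":0,"ry":0,"rz":0,"jaw":0},{"x":0.014,"y":1,"z":0,"rx":0,"ry":0,"rz":0,"jaw":0}]'; python3 -c "
from h import *
go(632,229,305,1.52)"
```

```text
t: 33.4
eef_pos: [595.1, 230.7, 308.9]
tcp_rot: [3.139, -0.0, 1.52]
ft_force: [1.1, -2.5, 4.7]
opening: 0.109
xyz [0.001 0.246 0.027] r [ 0.003 -0.    -0.   ] yawdiff units(tool z)  -0.0 now [595.1 230.7 308.9] [ 3.139 -0.     1.52 ] j6 0.318 t 33.4
```

```bash
python3 -m pendant '[{"x":0,"y":0.06,"z":0,"rx":0,"ry":0,"rz":0,"jaw":0},{"x":0,"y":0.13,"z":0,"rx":0,"ry":0,"rz":0,"jaw":0},{"x":0,"y":0.19,"z":0,"rx":0,"ry":0,"rz":0,"jaw":0},{"x":0,"y":0.21,"z":0,"rx":0,"ry":0,"rz":0,"jaw":0},{"x":0,"y":0.21,"z":0,"rx":0,"ry":0,"rz":0,"jaw":0}]'; python3 -m pendant '[{"x":0,"y":0.01,"z":0,"rx":0,"ry":0,"rz":0,"jaw":0},{"x":0,"y":0.02,"z":0,"rx":0,"ry":0,"rz":0,"jaw":0},{"x":0,"y":0.02,"z":0,"rx":0,"ry":0,"rz":0,"jaw":0}]'
```

```text
t: 34.02
eef_pos: [626.2, 229.4, 309.0]
tcp_rot: [3.139, -0.001, 1.52]
ft_force: [0.4, 0.6, 4.5]
opening: 0.11
t: 34.4
eef_pos: [628.9, 229.3, 309.0]
tcp_rot: [3.14, -0.001, 1.52]
ft_force: [-1.1, 0.5, 4.9]
opening: 0.107
```

```bash
python3 -m pendant '[{"x":0,"y":0.01,"z":0,"rx":0,"ry":0,"rz":0,"jaw":0},{"x":0,"y":0.02,"z":0,"rx":0,"ry":0,"rz":0,"jaw":0},{"x":0,"y":0.02,"z":0,"rx":0,"ry":0,"rz":0,"jaw":0}]'; python3 -m pendant '[{"x":0,"y":0.01,"z":0,"rx":0,"ry":0,"rz":0,"jaw":0},{"x":0,"y":0.02,"z":0,"rx":0,"ry":0,"rz":0,"jaw":0},{"x":0,"y":0.02,"z":0,"rx":0,"ry":0,"rz":0,"jaw":0}]'
```

```text
t: 34.78
eef_pos: [630.2, 229.4, 308.9]
tcp_rot: [-3.137, 0.001, 1.52]
ft_force: [-16.0, 1.7, 14.4]
opening: 0.107
t: 35.15
eef_pos: [631.5, 229.6, 308.7]
tcp_rot: [-3.13, 0.002, 1.521]
ft_force: [-29.6, 1.5, 21.0]
opening: 0.106
```

Hard stop reached (-30 N along x, no further travel). I'll relax slightly, release, and retreat.

```bash
python3 -m pendant '[{"x":0,"y":-0.01,"z":0,"rx":0,"ry":0,"rz":0,"jaw":0},{"x":0,"y":-0.015,"z":0,"rx":0,"ry":0,"rz":0,"jaw":0.3},{"x":0,"y":-0.015,"z":0,"rx":0,"ry":0,"rz":0,"jaw":0.3},{"x":0,"y":-0.015,"z":0,"rx":0,"ry":0,"rz":0,"jaw":0.3},{"x":0,"y":-0.015,"z":-0.3,"rx":0,"ry":0,"rz":0,"jaw":0.3},{"x":0,"y":-0.015,"z":-0.7,"rx":0,"ry":0,"rz":0,"jaw":0.3},{"x":-0.3,"y":-0.3,"z":-1,"rx":0,"ry":0,"rz":0,"jaw":0.4},{"x":-0.6,"y":-0.6,"z":-1,"rx":0,"ry":0,"rz":0,"jaw":0.4},{"x":-0.9,"y":-0.8,"z":-1,"rx":0,"ry":0,"rz":0,"jaw":0.4},{"x":-0.9,"y":-0.8,"z":-1,"rx":0,"ry":0,"rz":0,"jaw":0.4}]'; python3 -c "
from h import *
snap('wrist','w16.png');snap('scene','s16.png');snap('top','t16.png')
s=env.state();print(s['t'],s['eef_pos'],s['ft_force'])
im=cv2.imread('pics/t16.png');cv2.imwrite('pics/t16z.png',np.hstack([cv2.resize(im[120:200,190:310],None,fx=3.3,fy=3.3,interpolation=cv2.INTER_CUBIC),cv2.resize(im[160:240,390:480],None,fx=3.3,fy=3.3,interpolation=cv2.INTER_CUBIC)]))"
```

```text
t: 36.4
eef_pos: [506.1, 98.2, 458.7]
tcp_rot: [3.141, 0.0, 1.518]
ft_force: [0.5, -0.0, -1.3]
opening: 0.402
36.55 [508.5190683  100.22919747 458.04537804] [-0.47974252 -0.15109264  0.01972688]
```

View pics/w16.png

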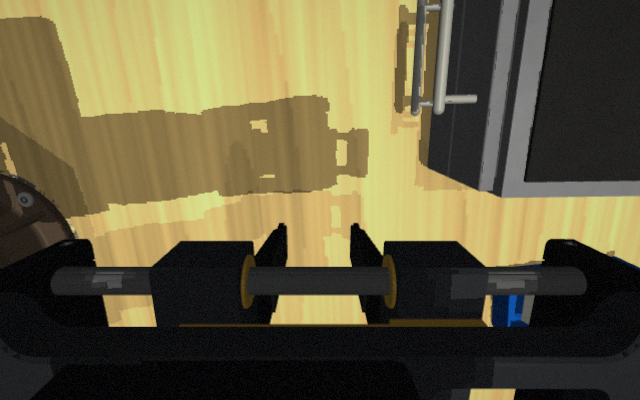

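View pics/s16.png

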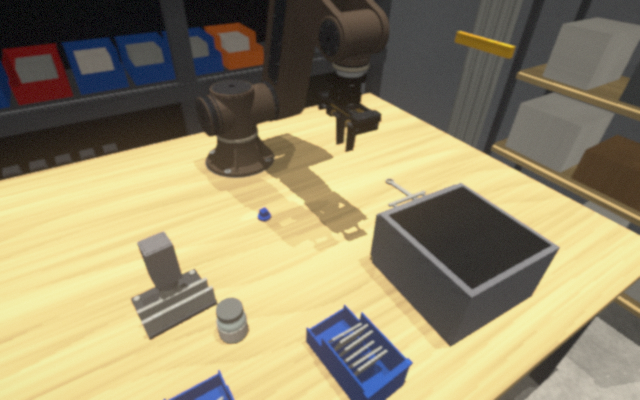

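View pics/t16z.png

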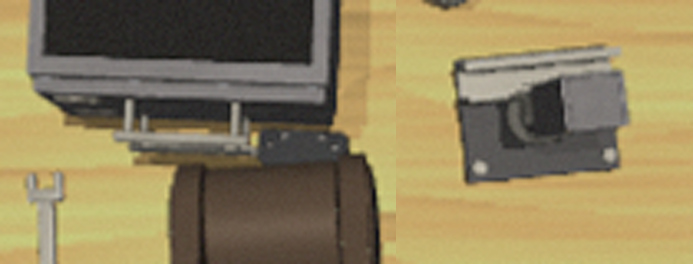

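```bash
python3 -c "
from h import *
w=load('w16.png'); v=load('w4.png')
print(ray(w,437.5,105,132),ray(w,443,10,132)); print(ray(v,386.5,70,132),ray(v,389,2,132))
for n in ('w4','w16'):
  im=cv2.imread('pics/%s.png'%n); a=im[80:180,400:540] if n=='w16' else im[40:140,350:490]
  cv2.imwrite('pics/g%s.png'%n,cv2.convertScaleAbs(cv2.resize(a,None,fx=5,fy=5,interpolation=cv2.INTER_CUBIC),alpha=1.5))
t=load('t16.png')
T=lambda x,y,z:ray(t,390+(x-396-1.2)/3.3,160+(y-1.2)/3.3,z)
B=[T(*p,195) for p in [(562,78),(625,70),(628,122),(565,130)]]
P=[T(*p,12) for p in [(470,184),(620,166)]]
import math
ang=lambda a,b: math.atan2(b[0]-a[0],-(b[1]-a[1]))
print('box',ang(B[0],B[1]),ang(B[3],B[2]),'plate',ang(*P))
"
```

```text
[625.70705003 175.72778485 132.        ] [626.92927636 257.92873754 132.        ]
[626.10627154 171.89858298 132.        ] [628.21868798 227.16721876 132.        ]
box 0.12374845702566412 0.12327373831757278 plate 0.1160492407662513
```

View pics/gw16.png

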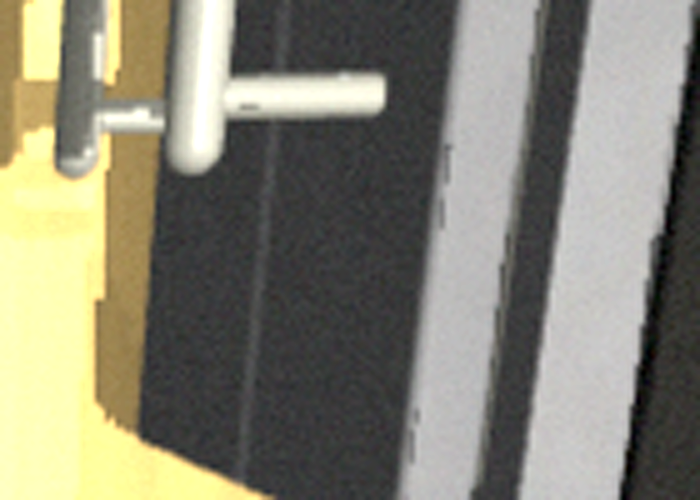

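View pics/gw4.png

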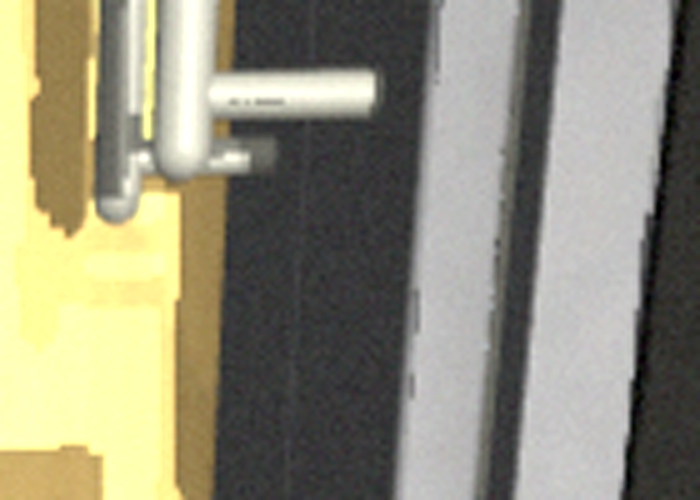

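```bash
python3 -c "
from h import *
def f(n,u0,v0,y,xs):
  w=load(n+'.png'); 
  for x,z in zip(xs,(158,158,170)): print(n,z,ray(w,u0+(x-2)/5,v0+(y-2)/5,z)[:2])
f('w16',400,80,250,(430,507,553)); f('w4',350,40,250,(413,493,531))
"
```

```text
w16 158 [660.47689683 151.31637225]
w16 158 [674.45906196 150.54996253]
w16 170 [675.40078478 150.9096679 ]
w4 158 [659.44405288 150.64937417]
w4 158 [673.06646138 149.88242248]
w4 170 [674.35568629 148.74970727]
```

```bash
python3 -m pendant '[{"x":0,"y":0,"z":0,"rx":0,"ry":0,"rz":0,"jaw":0.4},{"x":0,"y":0,"z":0,"rx":0,"ry":0,"rz":0,"jaw":0.4}]'; python3 -c "
from h import *
print(env.job_done())"
```

```text
t: 36.8
eef_pos: [508.5, 100.8, 457.4]
tcp_rot: [-3.141, 0.0, 1.521]
ft_force: [0.0, 0.0, 0.9]
opening: 0.398
the job is handed in; nothing more can be done
None
```

The job is handed in at about t = 37 s. No verdict was reported, so what follows rests on my own measurements.

- **Wall box:** I turned it about 2.84 rad clockwise in a single grip. In the last top view its edges lie within about 0.01 rad of the base plate's front edge. The scene camera sees its solid back towards the channel.
- **Loose parts:** One coupling and two plugs were on the bench. I opened the upper drawer about 190 mm and put all three in; the wrist and scene pictures before closing showed them lying inside. One plug was knocked to beside the jar during the run, so I measured it again before picking it up.
- **Drawer:** I pushed it to its hard stop (about 30 N). The last wrist picture shows the gap between drawer front and cabinet at about 1 mm.
- **Left alone:** The jar and the wrench look unmoved in the last pictures and the blue plug was not touched. The arm was clear of everything at hand-in.
- **Disagreements:** Scene-camera positions differed from the top and wrist views by 5 to 7 mm; I used the top and wrist values. The handle measured about 1 mm further out after closing than before opening, which is within camera error; the gap and the hard stop both say the drawer is shut.

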